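# Kickstand down, then hold the hub frame upright

## Robot

A 6-joint arm with a two-finger parallel gripper is mounted at the origin on the work surface. World frame = base frame: x ahead of the robot, y to its left, z up, the work surface at z = 0. Lengths are in m, angles in rad, forces in N, time in s.
With the tool pointing down it reaches from about 0.25 to 0.775 m from the base axis. Payload 4 kg.
Tool frame: the origin (TCP) lies at the very end of the fingers, on their centre line; the grasp point (between the pads) lies 19 mm behind it; z points along the fingers, x is the direction in which the jaws open and shut, and the axes are right-handed (so a half turn about z gives the same grasp; the last joint's range is limited). The gripper opens to 94 mm and grips with 3 to 60 N. Pads are 16 mm wide; open, the fingers measure 119 mm over their backs; the gripper's body (75 mm by 177 mm) begins 78 mm behind the grasp point.
Start: joints at [1.065, 0.087, 1.371, -0, 1.684, -0.103], TCP at [0.216, 0.506, 0.176] pointing down, gripper open.
Joint ranges: [-3.1, 3.1], [-0.76, 2.03], [0.27, 2.55], [-1.08, 4.22], [0.17, 2.65], [-2.57, 2.57]. Speed limits (rad/s): [2.79, 2.79, 3.14, 3.14, 3.14, 3.14].

## Interface

Orientations are given as [roll, pitch, yaw] about the fixed x, y, z axes, in that order (R = Rz(yaw) Ry(pitch) Rx(roll)).
In Python, from bench import robot, cams, ticket gives the robot as it stands.
- The arm moves only by the tool jog_arm, never from a script. Its argument "series" is a list of rows, each an object of numbers: "x", "y", "z": the shift along the tool's x, y, z in m; "rx", "ry", "rz": the turn, a rotation vector about the tool's x, y, z in degrees. A call has 1 to 12 rows; each row shifts and turns the pose as measured when the row begins, along the tool's axes as they then stand; what a row does not reach is not made up. A row lasts 1/12 s, in which the tool goes at most 41.7 mm and 7.16 degrees, less where a joint would pass 70% of its speed; a pose out of reach is approached as far as the arm can. A call with a gripper value outside its range is refused whole. "claw" is the opening, from 0 (shut) to 1 (fully open), set as the call begins (left out, the last holds). The fingers move at their own pace and stop on an object; the grip force is fixed at half the most. Time passes only in rows, so rows that do not move let the fingers close. It gives the time, the measured TCP pose, the force and the opening at its end, in the units of the state.
- robot.get_obs(): the state, without advancing time (a new reading comes with each control period).
- cams.snapshot(name): name is "scene" or "top"; returns a dict with "img" (400x640x3 uint8, red, green, blue), "mtx" (3x3 intrinsics, pixels), "origin" and "attitude" of the camera in the world. Camera axes: x right, y down, z forward; pixel columns grow to the right and rows downward; lengths in m; the calibration is good to about 2 mm. A picture is of the moment at which its call begins. There is no depth.
- ticket.close_job(): hands the job in, once; it reports no verdict.
Trained networks look in a picture, given as the dict that the camera call returned (one of the last four; its "shot" number tells which), for a name from the list of things; names that differ only in an ending like _2 or _b are one class to them, and where a whole thing is asked for, a point or a joint stands for the part that bears it (a point fixed in the world has none). Each returns a list of dicts, best first, with "p" (0 to 1); they miss things now and then, are a little off and sometimes report something else, mostly with a low value. They report only what shows in the picture. A call takes as long as a camera call.
- cams.look_for(thing, picture): "bbox" ([left, top, width, height] in pixels, round what is visible of it).
The state is a dict: "time": time; "joint_positions": joint angles; "qvel": joint speeds; "joint_torque": joint torques, N m; "tool_pos": TCP position; "ee_rot": TCP orientation; "wrist_force": force on the tool from outside, world axes, zero at the start; "wrist_torque": the same for the moment, N m; "width": finger opening in m.
Only numpy, scipy, OpenCV 4.12 (cv2) and the standard library are available. Lean on these libraries where they do the work, as an engineer would, in place of code of your own. Each camera call takes 0.05 s, during which the arm holds its last target.

## Task

The steel hub frame is leaning on its padded rest with its foot tube in the channel of the plywood board. First, while it still leans there, flip its kickstand down past the centre of its spring so that it snaps fully down to its stop; then swing the frame up off the rest with its foot still in the channel, and finish holding it upright and still with the gripper, without letting go (the program ends while holding it). Leave the spanner, tape roll and collar on the board where they are.

Things in the scene. Friction and masses are not known exactly. Their poses are not given: they have to be found in the camera images.
- dock: Plywood board 380 x 300 x 15 mm fixed to the table; two aluminium strips (14 mm high, 33 mm apart inside, 360 mm long) on it form a channel. Origin: centre of its underside, on the table, below the channel's middle; x along the channel, y to the open side (kickstand's side), -y to the rest, z up.
- rest: Steel bracket with a black rubber pad on the board's -y side, about 125 mm above the board at most; the frame's post leans on the pad. Fixed to the board. Origin: on the board's top, at x = 40 mm in the board's frame, in the middle of the channel.
- frame: Loose steel stub, 0.85 kg: foot tube (28 mm thick, 300 long) in the channel, 28 mm post at x = 40, hub across it (z = 190, flanges 58, spindle 116 along y), grip tube on top. Origin: mid foot tube, on its axis; x along it, z up the post, y to the kickstand. Starts leaning 0.35 rad, top to -y. Turns about the foot tube; upright, it tips either way unless held (12 deg to +y with the stand down).
- grip_mid (a point): Middle of the free part of the black rubber grip tube on top, on the tube's axis: at (108, 0, 255) mm in the frame's axes. The grip is 31 mm thick, runs along the frame's x from 55 to 160 mm and has nothing above or beside it.
- kick_pivot (a point): Pivot of the kickstand, at (40, 36, 125) mm in the frame's axes; its hinge axis runs along the frame's y.
- kick_foot (a point): Centre of the kickstand's rubber foot (20 mm thick, 22 long) at the leg's free end. Stowed (joint 0) it is at (-108, 45, 14) mm from the pivot in the frame's axes; the leg is a 12 mm bar, nearly straight from pivot to foot. Down, the foot is about 109 mm below the pivot.
- kickstand (a joint): Kickstand angle: 0 stowed (leg along the frame's -x, slightly up), grows as the leg swings down about the frame's y axis, 1.7 rad at its stop. An over-centre spring holds it stowed up to about 0.75 rad (2 N pressed down near the foot starts it); past that it snaps down to the stop by itself. Pressing hard tips the frame.
- spanner: Bystander: steel spanner 130 mm long, lying on the board on the rest's side, near the back end of the channel. Origin: its middle.
- tape: Bystander: roll of paper tape, 70 mm across, 20 mm high, flat on the board on the rest's side, under the grip's end.
- collar: Bystander: steel collar 32 mm across, 14 mm high, on the board's open side near the front corner.

How it is judged:
On the way, in this order (a step that is already met when the one before it is completed fails the run):
1. the kickstand is fully down while the frame still leans on its rest (value of joint kickstand above 1.5 rad and angle between frame's own z axis and vertical above 0.25 rad and contact force between frame and rest above 0.2 N), for 0.1 s.
2. the frame is upright, off the rest and held by the gripper (angle between frame's own z axis and vertical below 0.09 rad and contact force between the fingers and frame above 1 N), for 0.3 s.
At the end, for the whole second after the job is handed in: The kickstand is down (over 1.5 rad); the frame stands with its foot tube in the channel (tube axis within 8 mm of its seated height), its post within 0.09 rad (5 degrees) of vertical, still, not touching the rest, and the fingers hold it (all of step 2 and value of joint kickstand above 1.5 rad and contact force between frame and rest below 0.2 N and z of frame in the frame of dock between 0.024 and 0.037 m and y of frame in the frame of dock between -0.012 and 0.012 m and x of frame in the frame of dock between -0.06 and 0.06 m and angular speed of frame below 0.15 rad/s and linear speed of frame below 0.03 m/s); the arm keeps its last pose, push and grip.
It fails at once if the frame falls over (angle between frame's own z axis and vertical above 0.6 rad).
It fails at once if the frame is lifted out of its channel (z of frame in the frame of dock above 0.055 m).
It fails at once if the spanner, tape or collar on the board is pushed about (distance of any of spanner, tape, collar from where it was at the start of the episode above 0.03 m).
It also fails if it takes over 48 s, if anything falls off the work surface, if the arm or the gripper's body presses on something with over 40 N, if the wrist force passes 120 N, or if a joint passes its speed limit or range.

## Working session

There is one attempt and no reset: what is moved stays moved. The work goes in short steps, Python scripts to look and compute and a tool call to move; the robot and the scene stay as the last step left them, time stands still between calls to the robot, and variables do not carry over. Pictures are saved under pics/ and viewed, and the job is handed in when it is done.

Besides the shell and the picture viewer there is one more tool, called after "Emit:" as name(argument=value, ...) on one line, values as JSON. jog_arm: Moves the arm, as the interface text tells. Its arguments: {"type":"object","properties":{"series":{"type":"array","items":{"type":"object","properties":{"x":{"type":"number"},"y":{"type":"number"},"z":{"type":"number"},"rx":{"type":"number"},"ry":{"type":"number"},"rz":{"type":"number"}}}},"claw":{"type":"number"}},"required":["series"]}

```bash
mkdir -p pics; ls; python3 - <<'E'
from bench import robot,cams,ticket
import cv2,json,pickle
print(robot.get_obs())
for n in("scene","top"):
    s=cams.snapshot(n); cv2.imwrite(f"pics/{n}0.png",s["img"][...,::-1]); pickle.dump(s,open(f"pics/{n}0.pkl","wb"))
    print(n,{k:v for k,v in s.items() if k!="img"})
    for t in("dock","rest","frame","grip_mid","kick_pivot","kick_foot","spanner","tape","collar"):
        print(t,cams.look_for(t,s)[:2])
E
```

```text
pics
{'time': 0.0, 'joint_positions': array([ 1.06492204e+00,  8.79253139e-02,  1.37224797e+00, -6.07621250e-06,
        1.68360865e+00, -1.03098395e-01]), 'qvel': array([-0.00110442, -0.00062545, -0.0001289 , -0.00042849, -0.00032379,
       -0.0006845 ]), 'joint_torque': array([-1.94896602e-03, -3.40201414e+01, -3.02411163e+01,  7.15942704e-02,
        3.34008748e-02, -1.68980737e-04]), 'tool_pos': array([0.21528896, 0.50543936, 0.17452368]), 'ee_rot': array([-3.14137335e+00,  2.17826805e-03,  1.16802000e+00]), 'wrist_force': array([-0.55720435,  0.36609002,  0.02360234]), 'wrist_torque': array([ 0.03763473, -0.00988361, -0.01643156]), 'width': 0.09429303131855808}
scene {'mtx': array([[455.376803  ,   0.        , 321.9718443 ],
       [  0.        , 455.376803  , 203.99693807],
       [  0.        ,   0.        ,   1.        ]]), 'origin': array([0.92557699, 0.6105593 , 0.5974804 ]), 'attitude': array([-2.11504047,  0.00816696,  2.61587373]), 'shot': 1}
dock [{'bbox': [187.9, 192.3, 225.0, 159.1], 'p': 0.73}]
rest [{'bbox': [239.0, 195.2, 32.9, 59.7], 'p': 0.71}, {'bbox': [190.8, 
[... 664 characters left out ...]
), 'attitude': array([-2.92638854e+00,  2.24323127e-03, -1.59057721e+00]), 'shot': 2}
dock [{'bbox': [254.0, 125.2, 166.1, 181.7], 'p': 0.72}]
rest [{'bbox': [357.3, 176.6, 24.0, 17.6], 'p': 0.92}]
frame [{'bbox': [315.8, 96.4, 75.0, 177.6], 'p': 0.8}]
grip_mid [{'bbox': [316.4, 91.5, 74.1, 181.6], 'p': 0.7}]
kick_pivot [{'bbox': [331.3, 172.8, 11.6, 64.9], 'p': 0.67}]
kick_foot [{'bbox': [331.9, 170.7, 8.6, 65.7], 'p': 0.63}]
spanner [{'bbox': [375.2, 219.0, 22.6, 54.7], 'p': 0.63}]
tape [{'bbox': [254.6, 126.1, 164.9, 180.3], 'p': 0.59}, {'bbox': [345.5, 128.1, 21.3, 27.3], 'p': 0.57}]
collar [{'bbox': [375.4, 218.6, 24.7, 54.2], 'p': 0.68}, {'bbox': [270.6, 158.3, 14.3, 15.0], 'p': 0.49}]
```

```bash
python3 - <<'E'
import cv2
a=cv2.imread("pics/scene0.png");b=cv2.imread("pics/top0.png")
cv2.imwrite("pics/s0c.png",cv2.resize(a[110:370,170:430],None,fx=2.3,fy=2.3,interpolation=cv2.INTER_CUBIC))
cv2.imwrite("pics/t0c.png",cv2.resize(b[80:320,230:450],None,fx=2.5,fy=2.5,interpolation=cv2.INTER_CUBIC))
E
```

```text
(no output)
```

View pics/s0c.png

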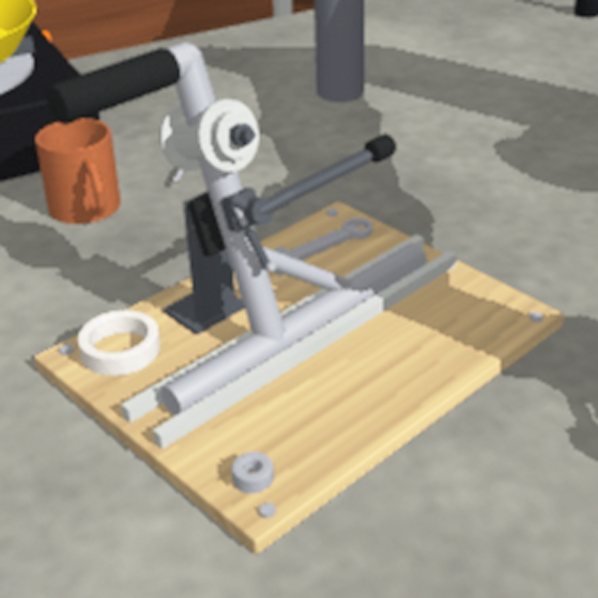

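View pics/t0c.png

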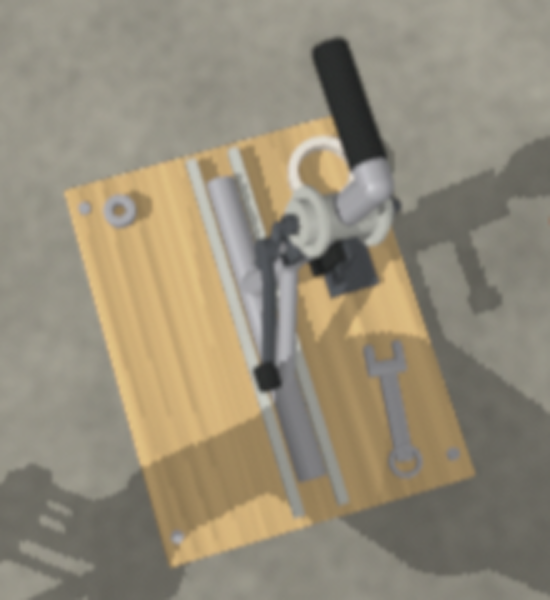

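View pics/scene0.png

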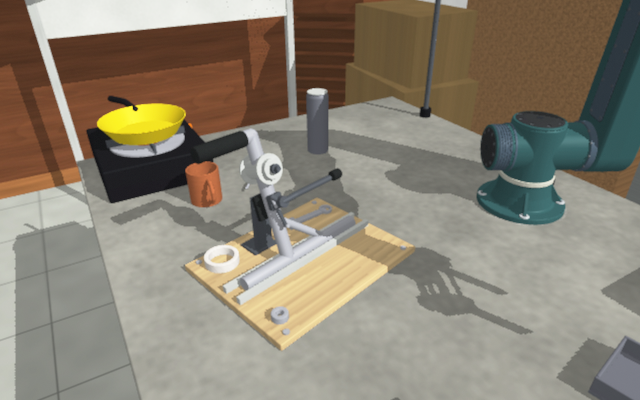

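The scene and top pictures agree: the board is turned slightly, with the front (+x) away from the robot. The collar is at (119,210) in the top crop, the stand foot at (267,377), and the grip points forward with its end near (330,45). I'll fit the dock and frame pose to these points.

```bash
cat > h.py <<'E'
import numpy as np,pickle
from scipy.spatial.transform import Rotation as R
def proj(s,p):
    Rc=R.from_euler('xyz',s['attitude']).as_matrix()
    c=(np.atleast_2d(p)-s['origin'])@Rc
    u=c@s['mtx'].T
    return u[:,:2]/u[:,2:]
def dockT(x,y,yaw): return R.from_euler('z',yaw).as_matrix(),np.array([x,y,0])
def frameT(x,y,yaw,dx,lean,z=.029):
    Rd,t=dockT(x,y,yaw)
    # lean: top to -y => rotation about +x by +lean
    return Rd@R.from_euler('x',lean).as_matrix(), t+Rd@np.array([dx,0,z])
def w(P,p): return np.atleast_2d(p)/1000.@P[0].T+P[1]
E
cat > fit.py <<'E'
from h import *
from scipy.optimize import least_squares
S=pickle.load(open('pics/scene0.pkl','rb'));T=pickle.load(open('pics/top0.pkl','rb'))
sc=lambda a:(np.array(a)/2.3+[170,110]); tc=lambda a:(np.array(a)/2.5+[230,80])
D=[(S,sc((258,548)),(190,150,15)),(S,sc((563,319)),(-190,150,15)),(S,sc((36,358)),(190,-150,15)),(S,sc((340,203)),(-190,-150,15)),
(T,tc((66,191)),(190,150,15)),(T,tc((171,566)),(-190,150,15)),(T,tc((474,474)),(-190,-150,15))]
F=[(S,sc((381,148)),(-68,81,139)),(T,tc((267,377)),(-68,81,139)),(S,sc((62,100)),(160,0,255)),(T,tc((330,47)),(160,0,255)),(S,sc((241,134)),(40,58,190)),(S,sc((172,399)),(150,0,0)),(T,tc((315,478)),(-150,0,0)),(T,tc((224,182)),(150,0,10))]
def res(q):
    r=[]
    d=dockT(*q[:3]); f=frameT(*q[:3],q[3],q[4])
    for c,u,p in D: r.append(proj(c,w(d,p))[0]-u)
    for c,u,p in F: r.append(proj(c,w(f,p))[0]-u)
    return np.ravel(r)
s=min((least_squares(res,[.45,0,y0,0,.35],loss='soft_l1') for y0 in(-.5,0,.5,3)),key=lambda s:s.cost)
if __name__=='__main__':
    print(s.x.round(4)); print(res(s.x).reshape(-1,2).round(1))
    np.save('q.npy',s.x)
    f=frameT(*s.x)
    for n,p in dict(grip=(108,0,255),pivot=(40,36,125),foot=(-68,81,139),footgrip=(160,0,255)).items(): print(n,w(f,p).round(4))
E
python3 fit.py
```

```text
[ 0.5842 -0.0668  0.267  -0.002   0.3617]
[[-0.8 -2.6]
 [ 0.8 -2.9]
 [-1.6 -0.7]
 [-1.1 -1.4]
 [-1.5 -0.7]
 [-1.   0.5]
 [ 0.7  0.1]
 [ 0.1 -0. ]
 [ 0.3  0.9]
 [-2.1  2.1]
 [-0.1 -0.2]
 [ 4.4 -0.4]
 [ 0.4  0.6]
 [-1.   0.8]
 [-0.2 -1.3]]
grip [[ 0.7102 -0.1258  0.2675]]
pivot [[ 0.6236 -0.0669  0.1587]]
foot [[ 0.5096 -0.0596  0.1877]]
footgrip [[ 0.7604 -0.1121  0.2675]]
```

Residuals are mostly under 2 px and lean is 0.36 rad, as stated, so the fit is good. Next I close the fingers, rise, and turn so the jaw axis lies across the channel.

Emit:
jog_arm(series=[{"z": -0.008,"rz": 7.1},{"z": -0.008,"rz": 7.1},{"z": -0.008,"rz": 7.1},{"z": -0.008,"rz": 7.1},{"z": -0.008,"rz": 7.1},{"z": -0.008,"rz": 7.1},{"z": -0.008,"rz": 7.1},{"z": -0.008,"rz": 7.1},{"z": -0.008,"rz": 7.1},{"z": -0.008,"rz": 7.1},{"z": -0.008,"rz": 7.1},{"z": -0.008,"rz": 7.1}], claw=0)

```text
invalid input
```

Emit:
jog_arm(series=[{"z": -0.005,"rz": 7.1},{"z": -0.005,"rz": 7.1},{"z": -0.005,"rz": 7.1},{"z": -0.005,"rz": 7.1},{"rz": 7.1},{"rz": 7.1},{"rz": 7.1},{"rz": 7.1},{}])

```text
invalid input
```

```bash
cat >> h.py <<'E'
def delta(obs,pos,rot):
    "tool-frame shift (m) and rotvec (deg) from measured pose to target"
    Rm=R.from_euler('xyz',obs['ee_rot'])
    return (Rm.inv().apply(np.array(pos)-obs['tool_pos'])).round(4),(Rm.inv()*rot).as_rotvec(degrees=True).round(2)
def toolrot(yaw,lean):  # tool x=-dock y when lean 0, z along frame -z
    return R.from_euler('z',yaw)*R.from_euler('x',lean)*R.from_euler('z',-np.pi/2)*R.from_euler('x',np.pi)
def stand(th,r=88,h=6,y=75):
    phi=th-.129
    return (40-r*np.cos(phi)-h*np.sin(phi),y,125-r*np.sin(phi)+h*np.cos(phi))
E
python3 - <<'E'
from h import *
from bench import robot
q=np.load('q.npy');f=frameT(*q);o=robot.get_obs()
print(o['time'],o['tool_pos'],o['ee_rot'],o['width'])
rot=toolrot(q[2],0);print(rot.as_euler('xyz'))
yx=np.array([np.cos(q[2]),np.sin(q[2]),0])
prev=None
pts=[]
for th in(0,.2,.4,.6,.8,1.0,1.2):
    p=w(f,stand(th))[0]-.008*yx
    if th==0:
        p0=p+[0,0,.035]; print('above',p0,delta(o,p0,rot))
    print(th,p.round(4))
    a=p0 if prev is None else prev
    print('  step tool',(rot.inv().apply(p-a)).round(4)); prev=p
E
```

```text
1.0 [0.21561032 0.50597265 0.1757131 ] [ 3.14157598e+00 -6.81030803e-05  1.16798539e+00] 0.09394439864063361
[ 3.14159265  0.         -1.30379843]
above [ 0.52442651 -0.06255983  0.22360454] (array([-0.402 ,  0.507 , -0.0479]), array([ -0.  ,  -0.  , 141.62]))
0 [ 0.5244 -0.0626  0.1886]
  step tool [ 0.    -0.     0.035]
0.2 [ 0.5211 -0.057   0.1722]
  step tool [-0.0062  0.0017  0.0164]
0.4 [ 0.5213 -0.0506  0.1558]
  step tool [-0.0062 -0.0018  0.0164]
0.6 [ 0.5248 -0.0434  0.1401]
  step tool [-0.0059 -0.0053  0.0157]
0.8 [ 0.5315 -0.0359  0.1257]
  step tool [-0.0055 -0.0085  0.0144]
1.0 [ 0.5412 -0.0284  0.1131]
  step tool [-0.0048 -0.0114  0.0126]
1.2 [ 0.5535 -0.021   0.1029]
  step tool [-0.0039 -0.0138  0.0102]
```

The call was refused. Perhaps each row needs all six keys, so I'll try one row.

Emit:
jog_arm(series=[{"x": 0,"y": 0,"z": -0.008,"rx": 0,"ry": 0,"rz": 7.1}], claw=0)

```text
time: 1.08
tool_pos: [0.2151, 0.5051, 0.182]
ee_rot: [3.141, 0.004, 1.042]
wrist_force: [-0.3, -0.0, -0.5]
width: 0.0901
```

Emit:
jog_arm(series=[{"x": 0,"y": 0,"z": -0.008,"rx": 0,"ry": 0,"rz": 7.1},{"x": 0,"y": 0,"z": -0.008,"rx": 0,"ry": 0,"rz": 7.1},{"x": 0,"y": 0,"z": -0.008,"rx": 0,"ry": 0,"rz": 7.1},{"x": 0,"y": 0,"z": -0.008,"rx": 0,"ry": 0,"rz": 7.1},{"x": 0,"y": 0,"z": -0.008,"rx": 0,"ry": 0,"rz": 7.1},{"x": 0,"y": 0,"z": -0.008,"rx": 0,"ry": 0,"rz": 7.1},{"x": 0,"y": 0,"z": -0.008,"rx": 0,"ry": 0,"rz": 7.1},{"x": 0,"y": 0,"z": -0.008,"rx": 0,"ry": 0,"rz": 7.1},{"x": 0,"y": 0,"z": -0.008,"rx": 0,"ry": 0,"rz": 7.1},{"x": 0,"y": 0,"z": -0.008,"rx": 0,"ry": 0,"rz": 7.1},{"x": 0,"y": 0,"z": -0.008,"rx": 0,"ry": 0,"rz": 7.1},{"x": 0,"y": 0,"z": -0.008,"rx": 0,"ry": 0,"rz": 7.1}], claw=0)

```text
time: 2.08
tool_pos: [0.2148, 0.5048, 0.2813]
ee_rot: [3.135, 0.0, -0.462]
wrist_force: [-0.7, 0.6, 0.3]
width: 0.0106
```

Emit:
jog_arm(series=[{"x": 0,"y": 0,"z": -0.004,"rx": 0,"ry": 0,"rz": 7.1},{"x": 0,"y": 0,"z": 0,"rx": 0,"ry": 0,"rz": 7.1},{"x": 0,"y": 0,"z": 0,"rx": 0,"ry": 0,"rz": 7.1},{"x": 0,"y": 0,"z": 0,"rx": 0,"ry": 0,"rz": 7.1},{"x": 0,"y": 0,"z": 0,"rx": 0,"ry": 0,"rz": 7.1},{"x": 0,"y": 0,"z": 0,"rx": 0,"ry": 0,"rz": 7.1},{"x": 0,"y": 0,"z": 0,"rx": 0,"ry": 0,"rz": 7.1},{"x": 0,"y": 0,"z": 0,"rx": 0,"ry": 0,"rz": 0}])

```text
time: 2.75
tool_pos: [0.2155, 0.5059, 0.2892]
ee_rot: [3.141, -0.0, -1.339]
wrist_force: [-0.1, -1.1, 0.1]
width: 0.0005
```

```bash
cat > go.py <<'E'
import sys
from h import *
from bench import robot
q=np.load('q.npy');f=frameT(*q);o=robot.get_obs()
rot=toolrot(q[2],0)
yx=np.array([np.cos(q[2]),np.sin(q[2]),0])
p=w(f,stand(float(sys.argv[1])))[0]-.008*yx+[0,0,float(sys.argv[2])]
print(o['time'],o['tool_pos'].round(4),o['width'],o['joint_positions'].round(2)); print(p.round(4),delta(o,p,rot))
E
python3 go.py 0 .04
```

```text
2.75 [0.2155 0.5059 0.2892] 0.00047359200658106247 [1.06 0.09 1.14 0.   1.91 2.4 ]
[ 0.5244 -0.0626  0.2286] (array([ 0.6242, -0.1703,  0.0606]), array([ 0.02, -0.  , -2.03]))
```

Emit:
jog_arm(series=[{"x": 0.031,"y": -0.0085,"z": 0,"rx": 0,"ry": 0,"rz": -0.1},{"x": 0.031,"y": -0.0085,"z": 0,"rx": 0,"ry": 0,"rz": -0.1},{"x": 0.031,"y": -0.0085,"z": 0,"rx": 0,"ry": 0,"rz": -0.1},{"x": 0.031,"y": -0.0085,"z": 0,"rx": 0,"ry": 0,"rz": -0.1},{"x": 0.031,"y": -0.0085,"z": 0,"rx": 0,"ry": 0,"rz": -0.1},{"x": 0.031,"y": -0.0085,"z": 0,"rx": 0,"ry": 0,"rz": -0.1},{"x": 0.031,"y": -0.0085,"z": 0,"rx": 0,"ry": 0,"rz": -0.1},{"x": 0.031,"y": -0.0085,"z": 0,"rx": 0,"ry": 0,"rz": -0.1},{"x": 0.031,"y": -0.0085,"z": 0,"rx": 0,"ry": 0,"rz": -0.1},{"x": 0.031,"y": -0.0085,"z": 0,"rx": 0,"ry": 0,"rz": -0.1}])

```text
time: 3.58
tool_pos: [0.3792, 0.2215, 0.2871]
ee_rot: [3.141, 0.001, -1.272]
wrist_force: [1.4, -0.2, -0.1]
width: 0.0003
```

```bash
python3 go.py 0 .04
```

```text
3.5833 [0.3792 0.2215 0.2871] 0.00033935330526765065 [ 0.4  -0.15  1.39  0.    1.91  1.67]
[ 0.5244 -0.0626  0.2286] (array([ 0.3143, -0.0552,  0.0582]), array([0.03, 0.05, 1.83]))
```

Emit:
jog_arm(series=[{"x": 0.031,"y": -0.005,"z": 0,"rx": 0,"ry": 0,"rz": 0.2},{"x": 0.031,"y": -0.005,"z": 0,"rx": 0,"ry": 0,"rz": 0.2},{"x": 0.031,"y": -0.005,"z": 0,"rx": 0,"ry": 0,"rz": 0.2},{"x": 0.031,"y": -0.005,"z": 0,"rx": 0,"ry": 0,"rz": 0.2},{"x": 0.031,"y": -0.005,"z": 0,"rx": 0,"ry": 0,"rz": 0.2},{"x": 0.031,"y": -0.005,"z": 0,"rx": 0,"ry": 0,"rz": 0.2},{"x": 0.031,"y": -0.005,"z": 0,"rx": 0,"ry": 0,"rz": 0.2},{"x": 0.031,"y": -0.005,"z": 0,"rx": 0,"ry": 0,"rz": 0.2},{"x": 0.031,"y": -0.005,"z": 0,"rx": 0,"ry": 0,"rz": 0.2},{"x": 0.031,"y": -0.005,"z": 0,"rx": 0,"ry": 0,"rz": 0},{"x": 0,"y": 0,"z": 0.02,"rx": 0,"ry": 0,"rz": 0},{"x": 0,"y": 0,"z": 0.02,"rx": 0,"ry": 0,"rz": 0}])

```text
time: 4.58
tool_pos: [0.5271, -0.083, 0.251]
ee_rot: [-3.13, -0.006, -1.272]
wrist_force: [-0.8, 0.2, -0.9]
width: 0.0006
```

```bash
python3 go.py 0 .02; python3 - <<'E'
from bench import robot,cams
import cv2
o=[]
for n,(r0,r1,c0,c1) in dict(scene=(110,310,170,430),top=(80,280,230,490)).items():
    s=cams.snapshot(n); o.append(cv2.resize(s["img"][r0:r1,c0:c1,::-1],None,fx=1.5,fy=1.5,interpolation=cv2.INTER_CUBIC))
import numpy as np
cv2.imwrite("pics/a1.png",np.hstack(o))
E
```

```text
4.5833 [ 0.5271 -0.083   0.251 ] 0.0006275366797000259 [-0.26  0.04  1.28  0.    1.82  1.01]
[ 0.5244 -0.0626  0.2086] (array([-0.0206, -0.003 ,  0.0423]), array([-0.68, -0.33,  1.81]))
```

View pics/a1.png

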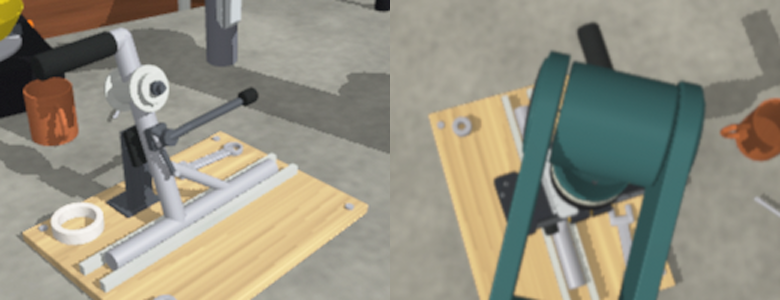

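```bash
python3 - <<'E'
from bench import robot,cams
from h import *
import cv2
S=cams.snapshot("scene")
o=robot.get_obs();print(o['tool_pos'],proj(S,o['tool_pos']))
cv2.imwrite("pics/a2.png",S["img"][...,::-1])
print(S['origin'],S['attitude'])
E
```

```text
[ 0.52525295 -0.08124621  0.24945857] [[322.99207791 142.79987652]]
[0.92557699 0.6105593  0.5974804 ] [-2.11504047  0.00816696  2.61587373]
```

View pics/a2.png

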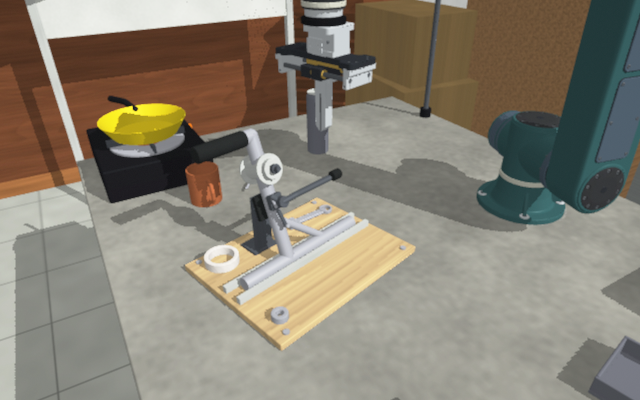

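```bash
python3 - <<'E'
import cv2
a=cv2.imread("pics/a2.png")
cv2.imwrite("pics/a3.png",cv2.resize(a[30:210,240:400],None,fx=3.3,fy=3.3,interpolation=cv2.INTER_CUBIC))
E
```

```text
(no output)
```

View pics/a3.png

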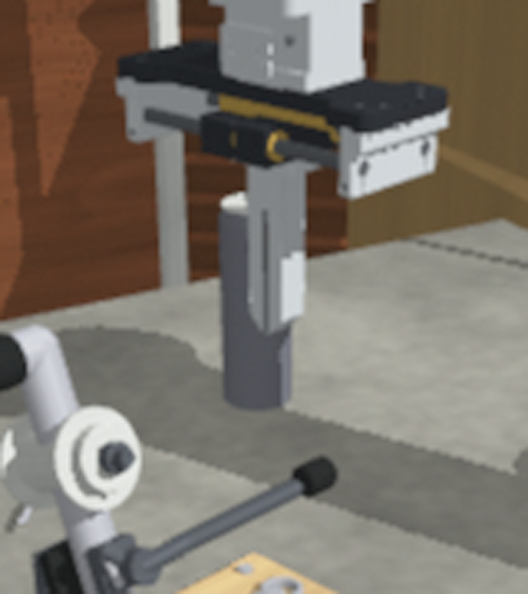

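```bash
python3 - <<'E'
from h import *
S=pickle.load(open('pics/scene0.pkl','rb'))
p=np.array([.5253,-.0812,.2495])
for z in(0,.019,.097): 
  u=proj(S,p+[0,0,z])[0]; print(z,u,(u-[240,30])*3.3)
E
```

```text
0 [322.98276331 142.79324244] [273.84311893 372.21770004]
0.019 [322.91167382 133.42187379] [273.6085236  341.29218351]
0.097 [322.60182004  92.5754155 ] [272.58600612 206.49887114]
```

```bash
python3 - <<'E'
from h import *
import cv2
from bench import cams,robot
S=pickle.load(open('pics/scene0.pkl','rb'))
print('base',proj(S,[[0,0,0],[0,0,.02]]))
print(robot.get_obs()['tool_pos'],robot.get_obs()['joint_positions'])
T=cams.snapshot('top');a=T['img'][...,::-1].copy()
p=robot.get_obs()['tool_pos']
for z in(0,.097,.2):
  u=proj(T,p+[0,0,z])[0];print(u); cv2.circle(a,tuple(int(round(v)) for v in u),3,(0,0,255),-1)
cv2.imwrite("pics/a4.png",cv2.resize(a[60:330,200:480],None,fx=2.2,fy=2.2))
q=np.load('q.npy')
# fit scene only / top only
import fit
from scipy.optimize import least_squares
for cam in(fit.S,fit.T):
  D=[d for d in fit.D if d[0] is cam];F=[d for d in fit.F if d[0] is cam]
  def res(q):
    d=dockT(*q[:3]);f=frameT(*q[:3],q[3],q[4])
    return np.ravel([proj(c,w(d,P))[0]-u for c,u,P in D]+[proj(c,w(f,P))[0]-u for c,u,P in F])
  s=least_squares(res,q,loss='soft_l1');print(s.x.round(4),res(s.x).reshape(-1,2).round(1).tolist())
E
```

```text
base [[518.4855377  201.53453324]
 [520.19616813 194.71403187]]
[ 0.52525295 -0.08124621  0.24945857] [-2.61082833e-01  3.66777219e-02  1.27920607e+00  1.32575468e-03
  1.81803796e+00  1.01088511e+00]
[349.85467476 218.11155496]
[354.33631373 208.26612821]
[360.44275369 194.85127983]
[ 0.5852 -0.0629  0.2591 -0.0036  0.3822] [[-1.5, -0.9], [1.9, -1.3], [-1.4, -0.1], [0.1, -0.6], [0.2, -0.0], [-2.6, 2.6], [4.0, -0.4], [1.0, 1.3]]
[ 0.5842 -0.0683  0.2673 -0.0015  0.3547] [[-0.9, -0.8], [-0.3, 0.5], [1.4, 0.1], [0.4, 0.7], [-0.2, -0.4], [-0.4, 0.5], [0.3, -1.6]]
```

View pics/a4.png

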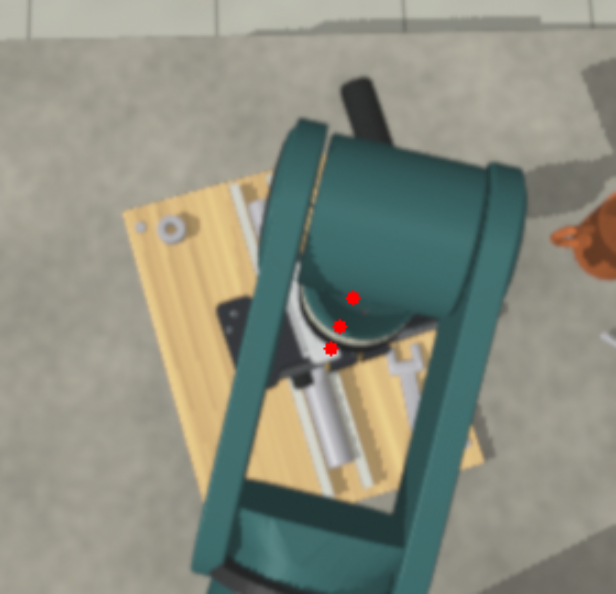

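```bash
python3 - <<'E'
import cv2,numpy as np
a=cv2.imread("pics/a2.png").astype(int);b=cv2.imread("pics/scene0.png").astype(int)
d=np.abs(a-b).max(2)
cv2.imwrite("pics/a5.png",cv2.resize(np.clip(d*4,0,255).astype(np.uint8)[30:210,240:400],None,fx=3.3,fy=3.3,interpolation=cv2.INTER_NEAREST))
E
```

```text
(no output)
```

View pics/a5.png

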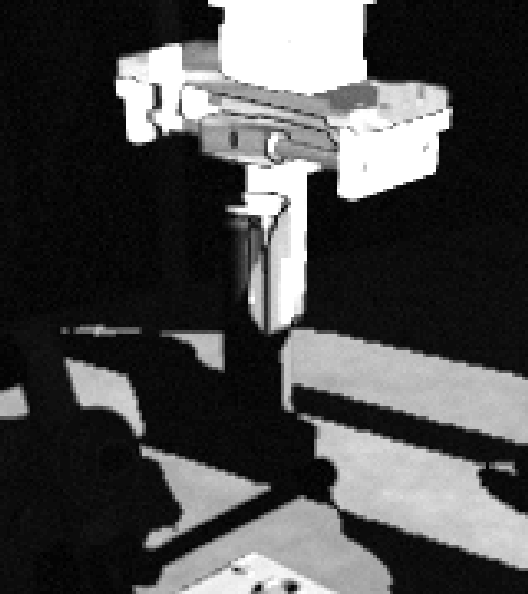

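```bash
python3 - <<'E'
import cv2,numpy as np
from h import *
a=cv2.imread("pics/a2.png")
from bench import cams
T=cams.snapshot('top');b=T['img'][...,::-1];cv2.imwrite('pics/top1.png',b)
A=cv2.resize(a[30:140,265:385],None,fx=3.3,fy=3.3,interpolation=cv2.INTER_CUBIC)
B=cv2.resize(b[180:290,280:400],None,fx=3.3,fy=3.3,interpolation=cv2.INTER_CUBIC)
cv2.imwrite("pics/a6.png",np.hstack([A,B]))
E
```

```text
(no output)
```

View pics/a6.png

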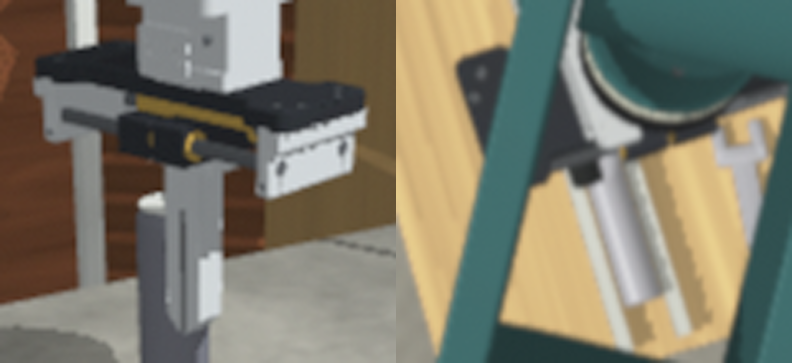

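```bash
python3 - <<'E'
from h import *
import cv2
S=pickle.load(open('pics/scene0.pkl','rb'));T=pickle.load(open('pics/top0.pkl','rb'))
def P(s):
    Rc=R.from_euler('xyz',s['attitude']).as_matrix()
    return s['mtx']@np.hstack([Rc.T,(-Rc.T@s['origin'])[:,None]])
def tri(a,b):
    x=cv2.triangulatePoints(P(S),P(T),np.array(a,float).reshape(2,1),np.array(b,float).reshape(2,1)).ravel();x=x[:3]/x[3]
    return x.round(4),proj(S,x)-a,proj(T,x)-b
print(tri((343.2,64.8),(298.8,199.7)))
yd=np.array([-np.sin(.267),np.cos(.267),0]);xd=np.array([np.cos(.267),np.sin(.267),0])
p=np.array([.525,-.081,.2495]);print(p+.0885*yd+.0375*xd)
# sanity: kick foot and grip end
print(tri((335.7,174.3),(336.8,230.8)),tri((197,153.5),(362,98.8)))
E
```

```text
(array([0.5328, 0.0078, 0.4146]), array([[3.63106498, 0.62931994]]), array([[ 1.91910507, -2.93659993]]))
[0.53782151 0.01425812 0.2495    ]
(array([ 0.5109, -0.0587,  0.1885]), array([[-0.25607889, -0.04544807]]), array([[-0.1350059 ,  0.19492629]])) (array([ 0.7573, -0.1114,  0.2712]), array([[-0.59288958, -0.20030425]]), array([[-0.1962224 ,  0.48506384]]))
```

The picture has the fingertips at (322,130) in the scene view, about 23 mm above where the reported TCP projects; the frame itself triangulates well. I'll settle it by contact: approach slowly, watch the force, and look again.

Emit:
jog_arm(series=[{"x": -0.01,"y": -0.0015,"z": 0.01,"rx": -0.3,"ry": -0.1,"rz": 1},{"x": -0.01,"y": -0.0015,"z": 0.01,"rx": -0.3,"ry": -0.2,"rz": 0.8},{"x": 0,"y": 0,"z": 0.01,"rx": 0,"ry": 0,"rz": 0},{"x": 0,"y": 0,"z": 0.01,"rx": 0,"ry": 0,"rz": 0},{"x": 0,"y": 0,"z": 0,"rx": 0,"ry": 0,"rz": 0}])

```text
time: 5.25
tool_pos: [0.5269, -0.0589, 0.2198]
ee_rot: [-3.126, -0.008, -1.295]
wrist_force: [-0.1, -0.4, -0.6]
width: 0.0005
```

```bash
python3 go.py 0 .0; cat > look.py <<'E'
import sys
from bench import robot,cams
from h import *
import cv2
S=cams.snapshot("scene");o=robot.get_obs();u=proj(S,o['tool_pos'])[0]
print(o['time'],o['tool_pos'],u,(u-[240,100])*5)
a=S['img'][...,::-1]
cv2.imwrite(sys.argv[1],cv2.resize(a[100:210,240:380],None,fx=5,fy=5,interpolation=cv2.INTER_CUBIC))
E
python3 look.py pics/b1.png
```

```text
5.25 [ 0.5269 -0.0589  0.2198] 0.0004788905075933911 [-0.22  0.02  1.35  0.    1.75  1.08]
[ 0.5244 -0.0626  0.1886] (array([0.0026, 0.0039, 0.0312]), array([-0.89, -0.47,  0.48]))
5.3 [ 0.52728183 -0.05912412  0.22097536] [328.05865094 160.98190658] [440.29325472 304.90953288]
```

View pics/b1.png

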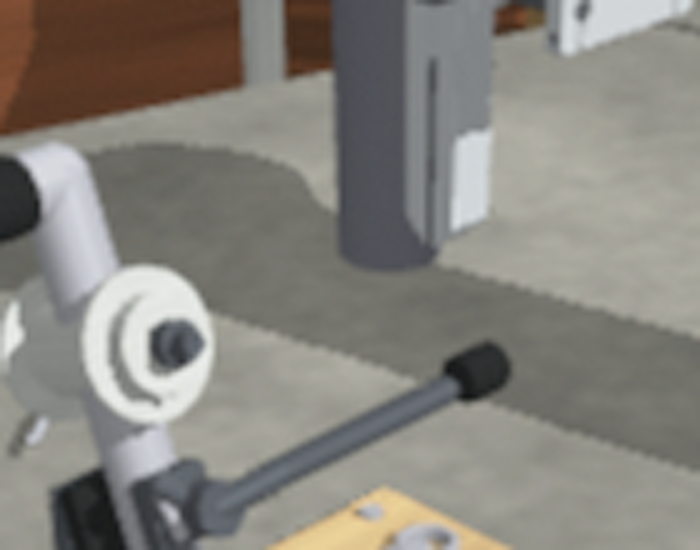

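The tip shows at (440,245) in the crop against a predicted (440,305), so the offset is the same. I'll descend slowly to contact.

Emit:
jog_arm(series=[{"x": 0.0013,"y": 0.002,"z": 0.009,"rx": -0.4,"ry": -0.2,"rz": 0.2},{"x": 0.0013,"y": 0.002,"z": 0.009,"rx": -0.4,"ry": -0.2,"rz": 0.2},{"x": 0,"y": 0,"z": 0.005,"rx": 0,"ry": 0,"rz": 0},{"x": 0,"y": 0,"z": 0.002,"rx": 0,"ry": 0,"rz": 0},{"x": 0,"y": 0,"z": 0.002,"rx": 0,"ry": 0,"rz": 0},{"x": 0,"y": 0,"z": 0.002,"rx": 0,"ry": 0,"rz": 0}])

```text
time: 5.8
tool_pos: [0.525, -0.0648, 0.191]
ee_rot: [-3.137, -0.003, -1.304]
wrist_force: [-0.5, 0.1, 0.1]
width: 0.0008
```

Emit:
jog_arm(series=[{"x": 0,"y": 0,"z": 0.002,"rx": 0,"ry": 0,"rz": 0},{"x": 0,"y": 0,"z": 0.002,"rx": 0,"ry": 0,"rz": 0},{"x": 0,"y": 0,"z": 0.002,"rx": 0,"ry": 0,"rz": 0}])

```text
time: 6.05
tool_pos: [0.5252, -0.065, 0.1845]
ee_rot: [-3.137, -0.003, -1.304]
wrist_force: [0.3, -0.8, -0.1]
width: 0.0007
```

```bash
python3 look.py pics/b2.png;python3 go.py 0.2 .0;
```

```text
6.1 [ 0.52491651 -0.06491321  0.18404461] [327.604199   176.76266834] [438.02099499 383.81334169]
6.1 [ 0.5249 -0.0649  0.184 ] 0.0006611175421348292 [-0.23  0.03  1.41 -0.    1.69  1.07]
[ 0.5211 -0.057   0.1722] (array([-0.0086,  0.0016,  0.0118]), array([-0.21, -0.17, -0.03]))
```

View pics/b2.png

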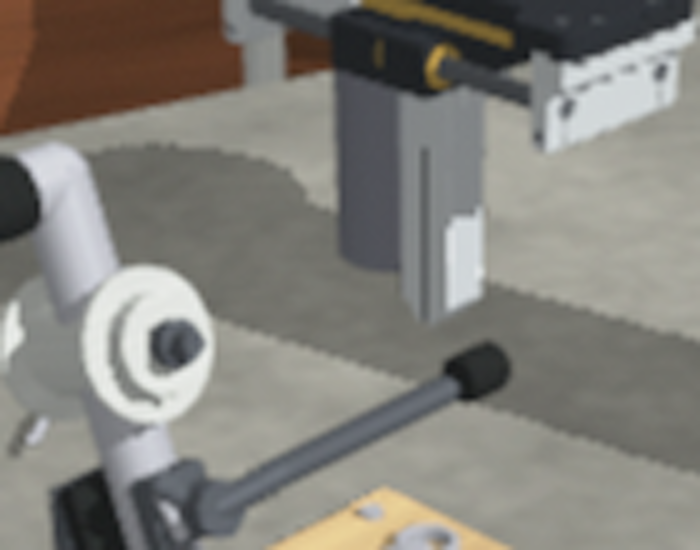

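There's no force at reported z = 0.184, where contact was expected, and the tip is visibly about 24 mm above the bar. The real fingertip is therefore about 24 mm above the reported TCP, and I'll shift all targets down by that.

Emit:
jog_arm(series=[{"x": -0.002,"y": 0,"z": 0.006,"rx": 0,"ry": 0,"rz": 0},{"x": 0,"y": 0,"z": 0.006,"rx": 0,"ry": 0,"rz": 0},{"x": 0,"y": 0,"z": 0.003,"rx": 0,"ry": 0,"rz": 0},{"x": 0,"y": 0,"z": 0.002,"rx": 0,"ry": 0,"rz": 0},{"x": 0,"y": 0,"z": 0.002,"rx": 0,"ry": 0,"rz": 0},{"x": 0,"y": 0,"z": 0,"rx": 0,"ry": 0,"rz": 0}])

```text
time: 6.6
tool_pos: [0.5244, -0.0624, 0.164]
ee_rot: [-3.137, -0.003, -1.304]
wrist_force: [-0.2, 0.1, 1.0]
width: 0.0006
```

```bash
python3 look.py pics/b3.png;python3 go.py 0.2 -.024;python3 go.py 0.6 -.024;
```

```text
6.65 [ 0.52461176 -0.06254261  0.16436153] [328.371975  186.0912101] [441.85987501 430.45605052]
6.65 [ 0.5246 -0.0625  0.1644] 0.0005504477541451804 [-0.23  0.04  1.45 -0.    1.65  1.08]
[ 0.5211 -0.057   0.1482] (array([-0.0063,  0.002 ,  0.0161]), array([-0.29, -0.21,  0.01]))
6.65 [ 0.5246 -0.0625  0.1644] 0.0005504477541451804 [-0.23  0.04  1.45 -0.    1.65  1.08]
[ 0.5248 -0.0434  0.1161] (array([-0.0186, -0.0049,  0.0482]), array([-0.29, -0.21,  0.01]))
```

View pics/b3.png

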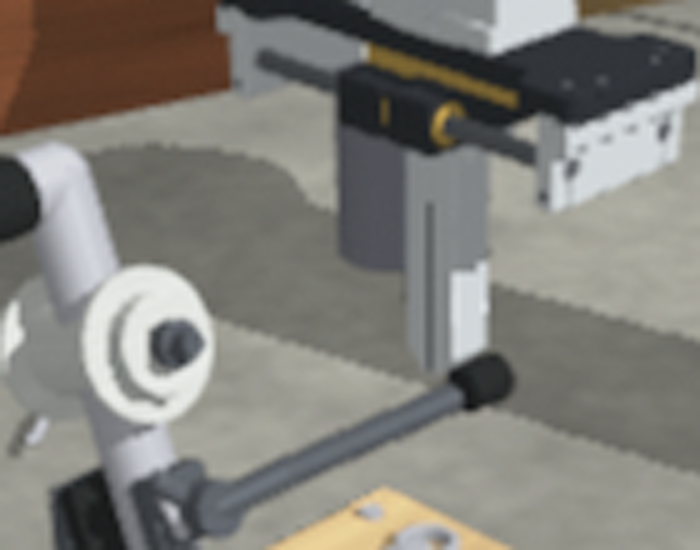

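Contact: the foot has shifted slightly down at (482,380) and the force is +1 N. Next I follow the arc.

Emit:
jog_arm(series=[{"x": -0.0032,"y": 0.001,"z": 0.008,"rx": -0.1,"ry": -0.1,"rz": 0},{"x": -0.0032,"y": 0.001,"z": 0.008,"rx": -0.1,"ry": -0.1,"rz": 0},{"x": -0.0031,"y": -0.001,"z": 0.008,"rx": -0.1,"ry": 0,"rz": 0},{"x": -0.0031,"y": -0.001,"z": 0.008,"rx": 0,"ry": 0,"rz": 0}])

```text
time: 6.98
tool_pos: [0.5221, -0.0515, 0.1325]
ee_rot: [-3.139, -0.004, -1.306]
wrist_force: [0.2, -0.2, 1.5]
width: 0.0005
```

```bash
python3 look.py pics/b4.png;python3 go.py 0.4 -.024;python3 go.py 0.6 -.024;
```

```text
7.0333 [ 0.52105894 -0.05048464  0.1302085 ] [333.0323669  203.22208719] [465.1618345  516.11043593]
7.0333 [ 0.5211 -0.0505  0.1302] 0.00031069571381230884 [-0.2   0.04  1.51 -0.    1.59  1.1 ]
[ 0.5213 -0.0506  0.1318] (array([ 0.0001, -0.0002, -0.0016]), array([ 0.01, -0.11, -0.06]))
7.0333 [ 0.5211 -0.0505  0.1302] 0.00031069571381230884 [-0.2   0.04  1.51 -0.    1.59  1.1 ]
[ 0.5248 -0.0434  0.1161] (array([-0.0058, -0.0054,  0.0141]), array([ 0.01, -0.11, -0.06]))
```

View pics/b4.png

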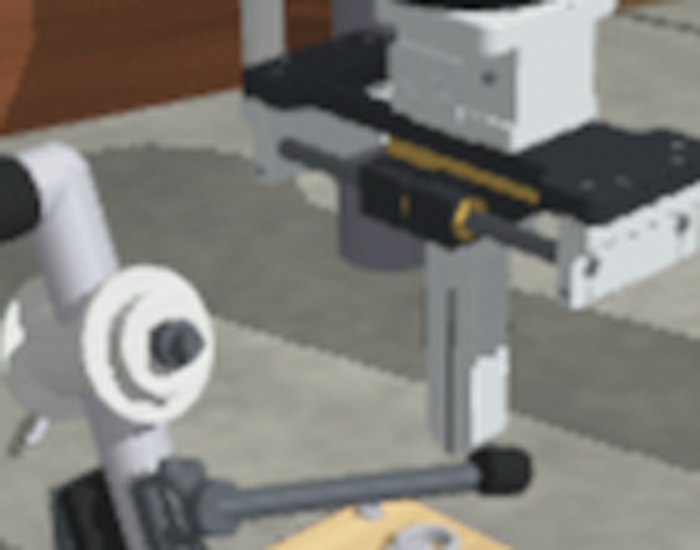

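The stand is following, at about 0.4 rad, and the frame hasn't moved. I continue past centre.

Emit:
jog_arm(series=[{"x": -0.003,"y": -0.0027,"z": 0.007,"rx": 0,"ry": 0,"rz": 0},{"x": -0.003,"y": -0.0027,"z": 0.007,"rx": 0,"ry": 0,"rz": 0},{"x": -0.0028,"y": -0.004,"z": 0.007,"rx": 0,"ry": 0,"rz": 0},{"x": -0.0028,"y": -0.004,"z": 0.007,"rx": 0,"ry": 0,"rz": 0},{"x": -0.0025,"y": -0.0055,"z": 0.006,"rx": 0,"ry": 0,"rz": 0}])

```text
time: 7.45
tool_pos: [0.5361, -0.0294, 0.0912]
ee_rot: [3.14, -0.0, -1.305]
wrist_force: [-0.3, -0.6, -0.1]
width: 0.0009
```

```bash
python3 look.py pics/b5.png;python3 go.py 1.0 -.024;
```

```text
7.5 [ 0.53594042 -0.02848667  0.08953917] [332.29544366 227.688378  ] [461.47721832 638.44188998]
7.5 [ 0.5359 -0.0285  0.0895] 0.0004961449756420335 [-0.16  0.09  1.54  0.    1.52  1.15]
[ 0.5412 -0.0284  0.0891] (array([ 0.0013, -0.0051,  0.0004]), array([ 0.16,  0.09, -0.01]))
```

View pics/b5.png

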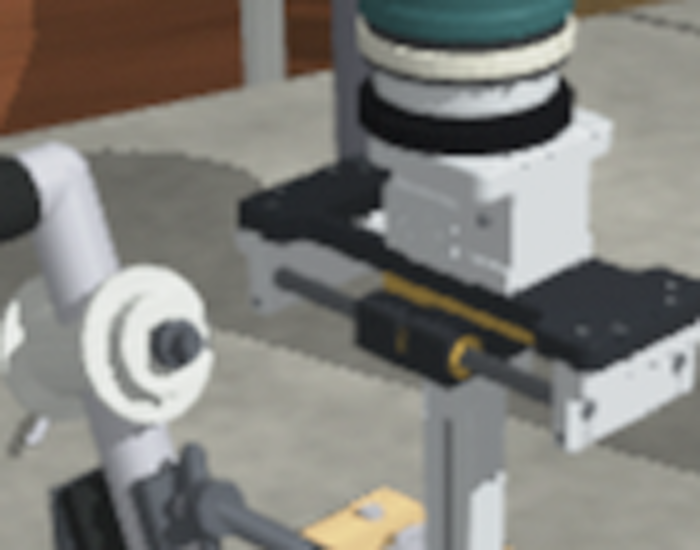

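Emit:
jog_arm(series=[{"x": 0,"y": 0.006,"z": -0.015,"rx": 0,"ry": 0,"rz": 0},{"x": 0,"y": 0.004,"z": -0.025,"rx": 0,"ry": 0,"rz": 0},{"x": 0,"y": 0,"z": -0.03,"rx": 0,"ry": 0,"rz": 0},{"x": 0,"y": 0,"z": -0.03,"rx": 0,"ry": 0,"rz": 0},{"x": 0,"y": 0,"z": -0.03,"rx": 0,"ry": 0,"rz": 0},{"x": 0,"y": 0,"z": -0.03,"rx": 0,"ry": 0,"rz": 0},{"x": 0,"y": 0,"z": -0.03,"rx": 0,"ry": 0,"rz": 0},{"x": 0,"y": 0,"z": -0.03,"rx": 0,"ry": 0,"rz": 0}])

```text
time: 8.17
tool_pos: [0.5247, -0.028, 0.3037]
ee_rot: [3.115, 0.014, -1.3]
wrist_force: [0.8, -1.0, -0.2]
width: 0.0005
```

```bash
python3 - <<'E'
from bench import robot,cams
import cv2
S=cams.snapshot("scene");o=robot.get_obs();print(o['time'],o['tool_pos'])
cv2.imwrite('pics/c1.png',cv2.resize(S['img'][80:360,150:430,::-1],None,fx=2.1,fy=2.1,interpolation=cv2.INTER_CUBIC))
E
```

```text
8.2167 [ 0.52698175 -0.02831768  0.31097803]
```

View pics/c1.png

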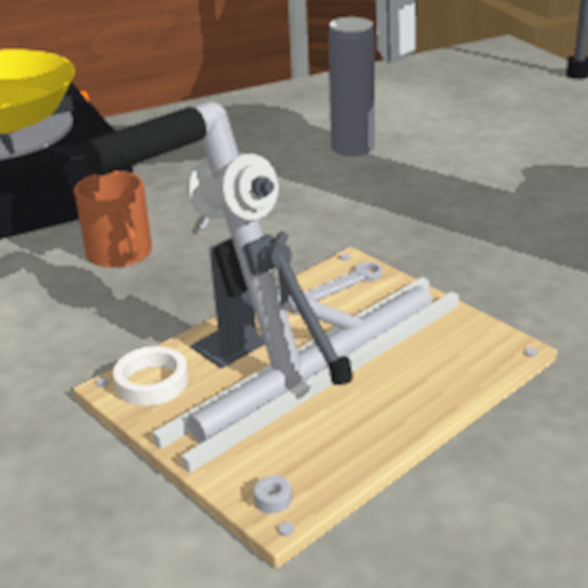

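```bash
cat > g.py <<'E'
import sys
from h import *
from bench import robot
q=np.load('q.npy');lean=float(sys.argv[1]);f=frameT(*q[:4],lean);o=robot.get_obs()
up=float(sys.argv[2]); off=float(sys.argv[3]); tl=float(sys.argv[4]) if len(sys.argv)>4 else lean
rot=toolrot(q[2],tl)
tz=rot.apply([0,0,1])
g=w(f,(108,0,255))[0]
p=g+(.019+off-up)*tz   # off = extra reported depth along tool z
print(o['time'],o['tool_pos'].round(4),o['ee_rot'].round(3),o['width'].round(4),o['joint_positions'].round(2)); print('grip',g.round(4),'target',p.round(4),delta(o,p,rot))
E
python3 g.py .3617 .10 .024
python3 - <<'E'
from h import *
S=pickle.load(open('pics/scene0.pkl','rb'));q=np.load('q.npy')
print((proj(S,w(frameT(*q),(40,81,16)))-[150,80])*2.1,(proj(S,w(frameT(*q),(150,0,0)))-[150,80])*2.1)
E
```

```text
[[342.07358964 368.50666736]] [[199.83164884 428.52087103]]Traceback (most recent call last):
  File "g.py", line 10, in <module>
    print(o['time'],o['tool_pos'].round(4),o['ee_rot'].round(3),o['width'].round(4),o['joint_positions'].round(2)); print('grip',g.round(4),'target',p.round(4),delta(o,p,rot))
                                                                ^^^^^^^^^^^^^^^^
AttributeError: 'float' object has no attribute 'round'
```

The stand's foot is at (342,370), exactly where a fully down stand projects. The frame still leans and the bystanders are untouched, so step 1 is done. Now the grasp.

```bash
sed -i "s/o\['width'\].round(4)/o['width']/" g.py; python3 g.py .3617 .10 .024
```

```text
8.2167 [ 0.527  -0.0283  0.311 ] [ 3.126  0.009 -1.3  ] 0.0005264089079169687 [-0.16  0.07  1.13  0.    1.97  1.14]
grip [ 0.7102 -0.1258  0.2675] target [ 0.7155 -0.1453  0.3208] (array([ 0.163 , -0.1502, -0.0137]), array([  0.92, -20.2 ,   0.04]))
```

Emit:
jog_arm(series=[{"x": 0,"y": 0,"z": -0.03,"rx": 0.4,"ry": 0,"rz": 0},{"x": 0,"y": 0,"z": -0.03,"rx": 0.4,"ry": 0,"rz": 0},{"x": 0.0163,"y": -0.015,"z": 0,"rx": 0,"ry": 0,"rz": 0},{"x": 0.0163,"y": -0.015,"z": 0,"rx": 0,"ry": 0,"rz": 0},{"x": 0.0163,"y": -0.015,"z": 0,"rx": 0,"ry": 0,"rz": 0},{"x": 0.0163,"y": -0.015,"z": 0,"rx": 0,"ry": 0,"rz": 0},{"x": 0.0163,"y": -0.015,"z": 0,"rx": 0,"ry": 0,"rz": 0},{"x": 0.0163,"y": -0.015,"z": 0,"rx": 0,"ry": 0,"rz": 0},{"x": 0.0163,"y": -0.015,"z": 0,"rx": 0,"ry": 0,"rz": 0},{"x": 0.0163,"y": -0.015,"z": 0,"rx": 0,"ry": 0,"rz": 0},{"x": 0.0163,"y": -0.015,"z": 0,"rx": 0,"ry": 0,"rz": 0}], claw=1)

```text
time: 9.13
tool_pos: [0.704, -0.132, 0.3763]
ee_rot: [-3.128, 0.004, -1.292]
wrist_force: [22.0, -3.3, 51.3]
width: 0.0703
```

```bash
python3 g.py .3617 .10 .024
```

```text
9.1333 [ 0.704  -0.132   0.3763] [-3.128  0.004 -1.292] 0.0703056052020654 [-0.27  0.61  0.27  0.01  2.24  1.03]
grip [ 0.7102 -0.1258  0.2675] target [ 0.7155 -0.1453  0.3208] (array([ 0.0162, -0.0067,  0.0555]), array([ -0.64, -20.47,   0.79]))
```

```bash
cat > look2.py <<'E'
import sys
from bench import robot,cams
from h import *
import cv2
S=cams.snapshot("scene");o=robot.get_obs();u=proj(S,o['tool_pos'])[0]
r0,c0=int(sys.argv[2]),int(sys.argv[3]);k=float(sys.argv[4])
print(o['time'],o['tool_pos'].round(4),o['ee_rot'].round(3),o['wrist_force'].round(1),o['wrist_torque'].round(2),o['width'],o['joint_positions'].round(3),u,(u-[c0,r0])*k)
a=S['img'][...,::-1]
cv2.imwrite(sys.argv[1],cv2.resize(a[r0:r0+240,c0:c0+300],None,fx=k,fy=k,interpolation=cv2.INTER_CUBIC))
E
python3 look2.py pics/c2.png 0 130 2.2
```

```text
9.1833 [ 0.7039 -0.1337  0.3647] [ 3.136  0.015 -1.295] [ 2.3 -1.7 -6.1] [-0.07  0.16  0.02] 0.07397637824462379 [-0.272  0.625  0.283  0.013  2.246  1.03 ] [215.21041526  90.94573993] [187.46291357 200.08062785]
```

View pics/c2.png

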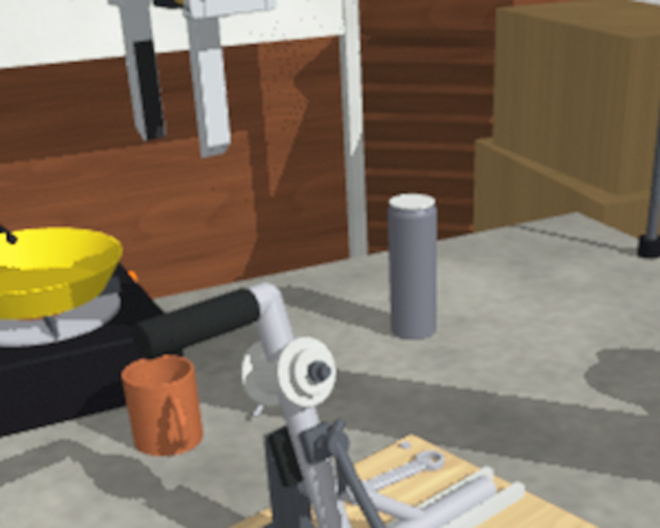

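The 51 N spike came from the elbow reaching its 0.27 rad limit in the free stretch, not from a contact. I move down, away from that limit, and settle.

Emit:
jog_arm(series=[{"x": 0,"y": 0.005,"z": 0.01,"rx": 0,"ry": 0,"rz": 0},{"x": 0,"y": 0.005,"z": 0.01,"rx": 0,"ry": 0,"rz": 0},{"x": 0,"y": 0.005,"z": 0.01,"rx": 0,"ry": 0,"rz": 0},{"x": 0,"y": 0,"z": 0,"rx": 0,"ry": 0,"rz": 0},{"x": 0,"y": 0,"z": 0,"rx": 0,"ry": 0,"rz": 0},{"x": 0,"y": 0,"z": 0,"rx": 0,"ry": 0,"rz": 0}])

```text
time: 9.68
tool_pos: [0.692, -0.138, 0.3181]
ee_rot: [3.12, 0.026, -1.296]
wrist_force: [-0.0, 0.4, 0.1]
width: 0.0944
```

```bash
python3 look2.py pics/c3.png 0 130 2.2; python3 g.py .3617 .06 .024
```

```text
9.7333 [ 0.6922 -0.138   0.3187] [ 3.121  0.025 -1.295] [0.4 0.2 0.6] [-0.04  0.13  0.03] 0.09394742439897298 [-0.283  0.541  0.508  0.012  2.123  1.019] [224.24253886 115.01961098] [207.33358549 253.04314416]
9.7333 [ 0.6922 -0.138   0.3187] [ 3.121  0.025 -1.295] 0.09394742439897298 [-0.28  0.54  0.51  0.01  2.12  1.02]
grip [ 0.7102 -0.1258  0.2675] target [ 0.7118 -0.1316  0.2834] (array([ 0.0001, -0.0213,  0.0349]), array([  1.26, -19.28,   0.28]))
```

View pics/c3.png

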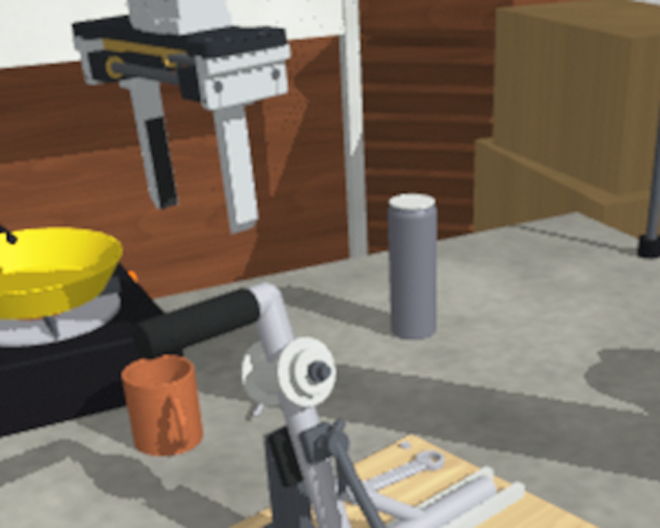

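The offset grows with reach: about 26 mm at 0.53 m and about 31 mm at 0.70 m. I treat it as a world-z offset and correct it visually.

```bash
sed -i 's/^p=.*/p=g+(.019-up)*tz+np.array([0,0,-off])/' g.py; python3 g.py .3617 .06 .031
```

```text
9.7333 [ 0.6922 -0.138   0.3187] [ 3.121  0.025 -1.295] 0.09394742439897298 [-0.28  0.54  0.51  0.01  2.12  1.02]
grip [ 0.7102 -0.1258  0.2675] target [ 0.714  -0.1398  0.2748] (array([ 0.0088, -0.0214,  0.0432]), array([  1.26, -19.28,   0.28]))
```

Emit:
jog_arm(series=[{"x": 0.0015,"y": -0.0036,"z": 0.006,"rx": 0.2,"ry": -3.2,"rz": 0},{"x": 0.0015,"y": -0.0036,"z": 0.006,"rx": 0.2,"ry": -3.2,"rz": 0},{"x": 0.001,"y": -0.0036,"z": 0.006,"rx": 0.2,"ry": -3.2,"rz": 0},{"x": 0.001,"y": -0.0036,"z": 0.006,"rx": 0.2,"ry": -3.2,"rz": 0},{"x": 0,"y": -0.0036,"z": 0.006,"rx": 0.2,"ry": -3.2,"rz": 0},{"x": 0,"y": -0.0036,"z": 0.006,"rx": 0.2,"ry": -3.2,"rz": 0},{"x": 0,"y": 0,"z": 0,"rx": 0,"ry": 0,"rz": 0}])

```text
time: 10.32
tool_pos: [0.7166, -0.1274, 0.2943]
ee_rot: [-3.119, 0.362, -1.285]
wrist_force: [1.4, -0.9, -2.7]
width: 0.094
```

```bash
python3 look2.py pics/c4.png 20 130 2.2; python3 g.py .3617 .06 .031
```

```text
10.3667 [ 0.7169 -0.1269  0.2967] [-3.116  0.358 -1.282] [-0.2 -0.  -0.3] [-0.2   0.08  0.04] 0.09373192847004548 [-0.404  0.752  0.275  0.39   2.29   1.116] [214.35826568 131.59496283] [185.58818449 245.50891823]
10.3667 [ 0.7169 -0.1269  0.2967] [-3.116  0.358 -1.282] 0.09373192847004548 [-0.4   0.75  0.27  0.39  2.29  1.12]
grip [ 0.7102 -0.1258  0.2675] target [ 0.714  -0.1398  0.2748] (array([0.0185, 0.0068, 0.0163]), array([-1.05, -0.2 ,  1.16]))
```

View pics/c4.png

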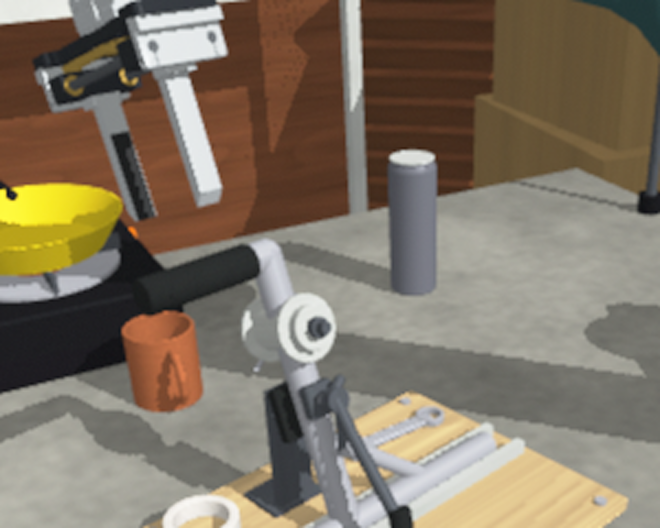

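The tilted offset, (-4,-16) px, lies along the tool axis, so the fingers effectively end about 30 mm short of the reported TCP. The elbow is near its limit at 0.275, so I'll grip nearer the post, at frame x = 80 mm.

```bash
sed -i 's/^p=.*/p=g+(.019+off-up)*tz/; s/(108,0,255)/(80,0,255)/' g.py; python3 g.py .3617 .06 .03; python3 g.py .3617 .0 .03;  python3 g.py 0 .0 .03
```

```text
10.3667 [ 0.7169 -0.1269  0.2967] [-3.116  0.358 -1.282] 0.09373192847004548 [-0.4   0.75  0.27  0.39  2.29  1.12]
grip [ 0.6832 -0.1332  0.2675] target [ 0.6842 -0.137   0.2778] (array([0.007 , 0.0346, 0.0167]), array([-1.05, -0.2 ,  1.16]))
10.3667 [ 0.7169 -0.1269  0.2967] [-3.116  0.358 -1.282] 0.09373192847004548 [-0.4   0.75  0.27  0.39  2.29  1.12]
grip [ 0.6832 -0.1332  0.2675] target [ 0.6786 -0.1165  0.2217] (array([0.0067, 0.0357, 0.0767]), array([-1.05, -0.2 ,  1.16]))
10.3667 [ 0.7169 -0.1269  0.2967] [-3.116  0.358 -1.282] 0.09373192847004548 [-0.4   0.75  0.27  0.39  2.29  1.12]
grip [ 0.6594 -0.0462  0.284 ] target [ 0.6594 -0.0462  0.235 ] (array([-0.0662,  0.0345,  0.0898]), array([-1.25, 20.52,  0.96]))
```

Emit:
jog_arm(series=[{"x": 0.0017,"y": 0.0086,"z": 0.004,"rx": -0.3,"ry": 0,"rz": 0.3},{"x": 0.0017,"y": 0.0086,"z": 0.004,"rx": -0.3,"ry": 0,"rz": 0.3},{"x": 0.0017,"y": 0.0086,"z": 0.004,"rx": -0.3,"ry": 0,"rz": 0.3},{"x": 0.0017,"y": 0.0086,"z": 0.004,"rx": -0.2,"ry": 0,"rz": 0.3},{"x": 0,"y": 0,"z": 0,"rx": 0,"ry": 0,"rz": 0}])

```text
time: 10.78
tool_pos: [0.687, -0.1364, 0.2901]
ee_rot: [-3.123, 0.335, -1.292]
wrist_force: [-0.5, 0.5, 0.3]
width: 0.0942
```

```bash
python3 look2.py pics/c5.png 20 130 2.2; python3 g.py .3617 .0 .03
```

```text
10.8333 [ 0.6876 -0.1358  0.2913] [-3.121  0.334 -1.291] [ 0.1 -0.3  0.3] [-0.13  0.09 -0.05] 0.09411156758380725 [-0.421  0.635  0.466  0.337  2.217  1.054] [228.93857438 129.55771817] [217.66486364 241.02697997]
10.8333 [ 0.6876 -0.1358  0.2913] [-3.121  0.334 -1.291] 0.09411156758380725 [-0.42  0.63  0.47  0.34  2.22  1.05]
grip [ 0.6832 -0.1332  0.2675] target [ 0.6786 -0.1165  0.2217] (array([0.003 , 0.0048, 0.0726]), array([-0.93, -1.58,  0.72]))
```

View pics/c5.png

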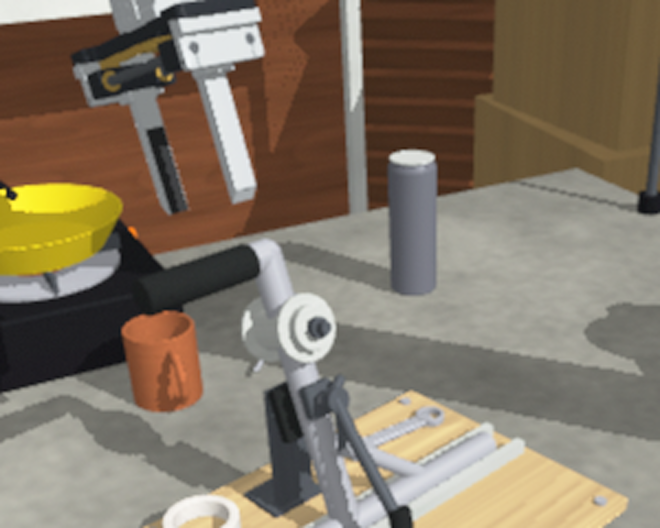

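Emit:
jog_arm(series=[{"x": 0.001,"y": 0.0013,"z": 0.01,"rx": -0.3,"ry": -0.4,"rz": 0.2},{"x": 0.001,"y": 0.0013,"z": 0.01,"rx": -0.3,"ry": -0.4,"rz": 0.2},{"x": 0.001,"y": 0.0012,"z": 0.01,"rx": -0.3,"ry": -0.4,"rz": 0.2},{"x": 0,"y": 0.001,"z": 0.01,"rx": 0,"ry": -0.4,"rz": 0.1},{"x": 0,"y": 0,"z": 0,"rx": 0,"ry": 0,"rz": 0}])

```text
time: 11.25
tool_pos: [0.6848, -0.1242, 0.2615]
ee_rot: [-3.123, 0.347, -1.292]
wrist_force: [-0.2, 0.0, 0.1]
width: 0.0942
```

```bash
python3 look2.py pics/c6.png 60 150 2.5; python3 g.py .3617 .0 .03
```

```text
11.3 [ 0.685  -0.1243  0.2627] [-3.122  0.346 -1.292] [ 0.2 -1.  -1. ] [-0.14  0.12  0.01] 0.09410584757291654 [-0.413  0.6    0.581  0.333  2.146  1.039] [234.38625132 146.29315563] [210.96562831 215.73288908]
11.3 [ 0.685  -0.1243  0.2627] [-3.122  0.346 -1.292] 0.09410584757291654 [-0.41  0.6   0.58  0.33  2.15  1.04]
grip [ 0.6832 -0.1332  0.2675] target [ 0.6786 -0.1165  0.2217] (array([0.0052, 0.0048, 0.0416]), array([-0.89, -0.88,  0.66]))
```

View pics/c6.png

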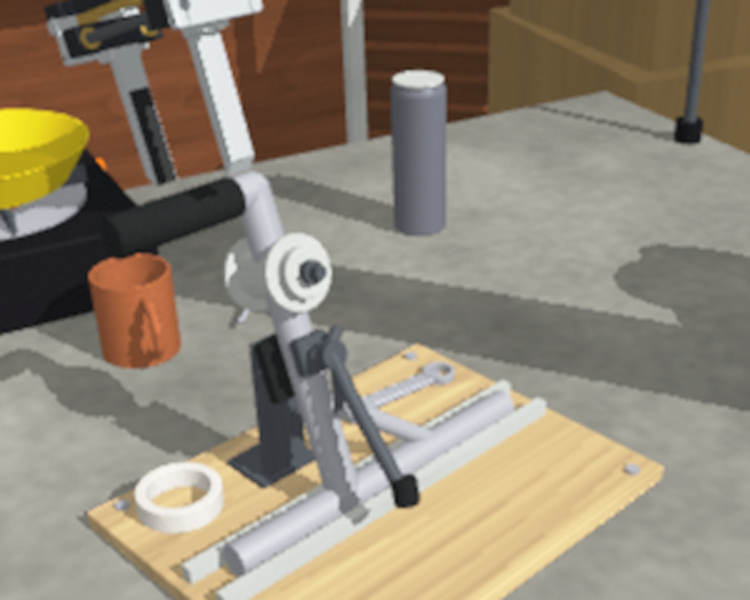

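Fingers straddle the grip: tips at (160,180) behind and (240,172) in front, tube between. I descend the remaining 40 mm.

Emit:
jog_arm(series=[{"x": 0.001,"y": 0.001,"z": 0.008,"rx": -0.3,"ry": -0.3,"rz": 0.2},{"x": 0.001,"y": 0.001,"z": 0.008,"rx": -0.3,"ry": -0.3,"rz": 0.2},{"x": 0.001,"y": 0.001,"z": 0.008,"rx": -0.3,"ry": -0.3,"rz": 0.2},{"x": 0.001,"y": 0.001,"z": 0.008,"rx": 0,"ry": 0,"rz": 0},{"x": 0,"y": 0,"z": 0.008,"rx": 0,"ry": 0,"rz": 0},{"x": 0,"y": 0,"z": 0,"rx": 0,"ry": 0,"rz": 0}])

```text
time: 11.8
tool_pos: [0.6802, -0.1148, 0.2226]
ee_rot: [-3.139, 0.359, -1.301]
wrist_force: [0.6, 0.5, -1.2]
width: 0.0939
```

```bash
python3 look2.py pics/c7.png 60 150 2.5; python3 g.py .3617 .0 .03
```

```text
11.85 [ 0.6803 -0.1151  0.2232] [-3.139  0.359 -1.301] [ 0.4 -0.6 -0.3] [-0.16  0.11  0.05] 0.09388082322113947 [-0.404  0.58   0.692  0.321  2.075  1.025] [240.92666505 167.28226475] [227.31666262 268.20566188]
11.85 [ 0.6803 -0.1151  0.2232] [-3.139  0.359 -1.301] 0.09388082322113947 [-0.4   0.58  0.69  0.32  2.08  1.02]
grip [ 0.6832 -0.1332  0.2675] target [ 0.6786 -0.1165  0.2217] (array([0.0014, 0.002 , 0.0011]), array([-0.12, -0.15,  0.14]))
```

View pics/c7.png

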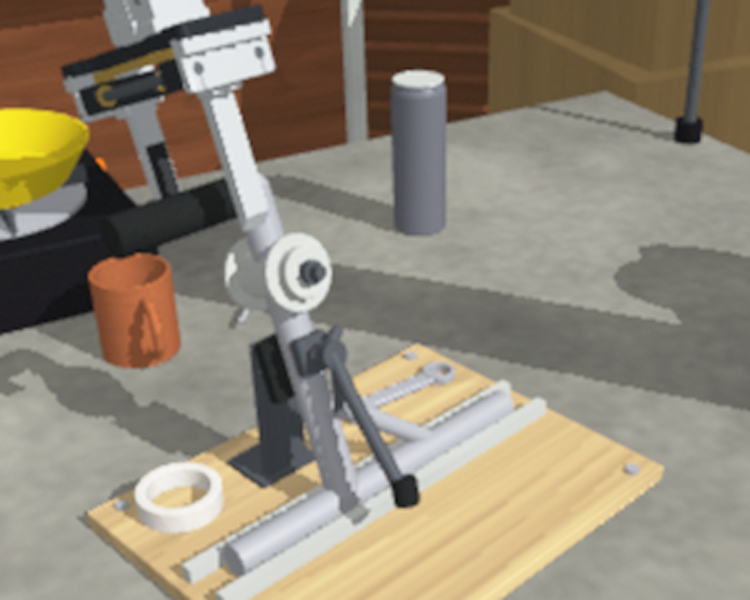

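Tips are about 19 mm past the grip axis, so I close.

Emit:
jog_arm(series=[{"x": 0,"y": 0,"z": 0,"rx": 0,"ry": 0,"rz": 0},{"x": 0,"y": 0,"z": 0,"rx": 0,"ry": 0,"rz": 0},{"x": 0,"y": 0,"z": 0,"rx": 0,"ry": 0,"rz": 0},{"x": 0,"y": 0,"z": 0,"rx": 0,"ry": 0,"rz": 0},{"x": 0,"y": 0,"z": 0,"rx": 0,"ry": 0,"rz": 0},{"x": 0,"y": 0,"z": 0,"rx": 0,"ry": 0,"rz": 0},{"x": 0,"y": 0,"z": 0,"rx": 0,"ry": 0,"rz": 0},{"x": 0,"y": 0,"z": 0,"rx": 0,"ry": 0,"rz": 0},{"x": 0,"y": 0,"z": 0,"rx": 0,"ry": 0,"rz": 0},{"x": 0,"y": 0,"z": 0,"rx": 0,"ry": 0,"rz": 0}], claw=0)

```text
time: 12.68
tool_pos: [0.6813, -0.1163, 0.2255]
ee_rot: [-3.135, 0.356, -1.301]
wrist_force: [-0.5, 0.6, -0.0]
width: 0.0309
```

```bash
python3 look2.py pics/c8.png 60 150 2.5; python3 g.py .3617 .0 .03
```

```text
12.7333 [ 0.6813 -0.1165  0.2255] [-3.135  0.356 -1.301] [ 1.5 -1.  -0.3] [-0.26  0.12 -0.09] 0.029982120300119812 [-0.405  0.58   0.687  0.321  2.076  1.025] [240.01063337 166.0155581 ] [225.02658344 265.03889526]
12.7333 [ 0.6813 -0.1165  0.2255] [-3.135  0.356 -1.301] 0.029982120300119812 [-0.41  0.58  0.69  0.32  2.08  1.03]
grip [ 0.6832 -0.1332  0.2675] target [ 0.6786 -0.1165  0.2217] (array([0.0007, 0.0026, 0.0038]), array([-0.32, -0.33,  0.14]))
```

View pics/c8.png

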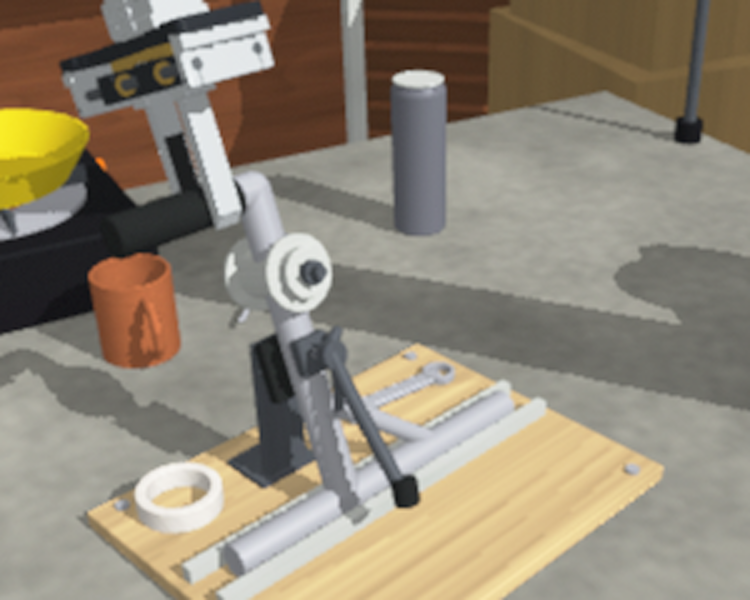

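The grip closed on the 31 mm tube (width 30–31 mm). I compute the swing about the foot-tube axis.

```bash
cat > sw.py <<'E'
import sys
from h import *
from bench import robot
q=np.load('q.npy');o=robot.get_obs();d=np.radians(float(sys.argv[1]))
Rd,t=dockT(*q[:3]);ax=Rd@[1,0,0];O=t+np.array([0,0,.029])
Rt=R.from_euler('xyz',o['ee_rot'])
rel=Rd.T@(o['tool_pos']-O);print('tcp in dock',rel.round(4),'radial',np.hypot(rel[1],rel[2]).round(4),'ang',np.arctan2(-rel[1],rel[2]).round(4))
tz=Rd.T@Rt.apply([0,0,1]);print('tool tilt',np.arctan2(tz[1],-tz[2]).round(4))
Q=R.from_rotvec(-d*ax)
print('shift',Rt.inv().apply(Q.apply(o['tool_pos']-O)+O-o['tool_pos']).round(5),'rot',Rt.inv().apply(np.degrees(-d*ax)).round(3))
print(o['time'],o['wrist_force'].round(1),o['wrist_torque'].round(2),o['width'])
E
python3 sw.py 1.5
```

```text
tcp in dock [ 0.0806 -0.0736  0.1965] radial 0.2098 ang 0.3583
tool tilt 0.356
shift [-5.49e-03 -1.00e-05  6.00e-05] rot [-0.004  1.5   -0.008]
12.7333 [ 1.5 -1.  -0.3] [-0.26  0.12 -0.09] 0.029982120300119812
```

Emit:
jog_arm(series=[{"x": -0.0027,"y": 0,"z": 0,"rx": 0,"ry": 0.75,"rz": 0},{"x": -0.0055,"y": 0,"z": 0,"rx": 0,"ry": 1.5,"rz": 0},{"x": -0.0055,"y": 0,"z": 0,"rx": 0,"ry": 1.5,"rz": 0},{"x": -0.0055,"y": 0,"z": 0,"rx": 0,"ry": 1.5,"rz": 0}])

```text
time: 13.07
tool_pos: [0.6767, -0.0985, 0.231]
ee_rot: [-3.134, 0.261, -1.303]
wrist_force: [1.3, 0.6, -0.0]
width: 0.0302
```

```bash
python3 sw.py 1.5; python3 look2.py pics/d1.png 60 150 2.5
```

```text
tcp in dock [ 0.0809 -0.0551  0.202 ] radial 0.2094 ang 0.2661
tool tilt 0.2609
shift [-5.48e-03 -0.00e+00  4.00e-05] rot [-1.0e-03  1.5e+00 -1.1e-02]
13.0667 [ 1.3  0.6 -0. ] [ 0.3  -0.01 -0.01] 0.0301801637253795
13.1167 [ 0.6763 -0.0961  0.2324] [-3.133  0.26  -1.3  ] [-0.8  2.  -5.5] [-0.46  0.1   0.03] 0.030565922932690334 [-0.345  0.501  0.765  0.239  2.009  1.043] [246.38802777 166.26588029] [240.97006943 265.66470072]
```

View pics/d1.png

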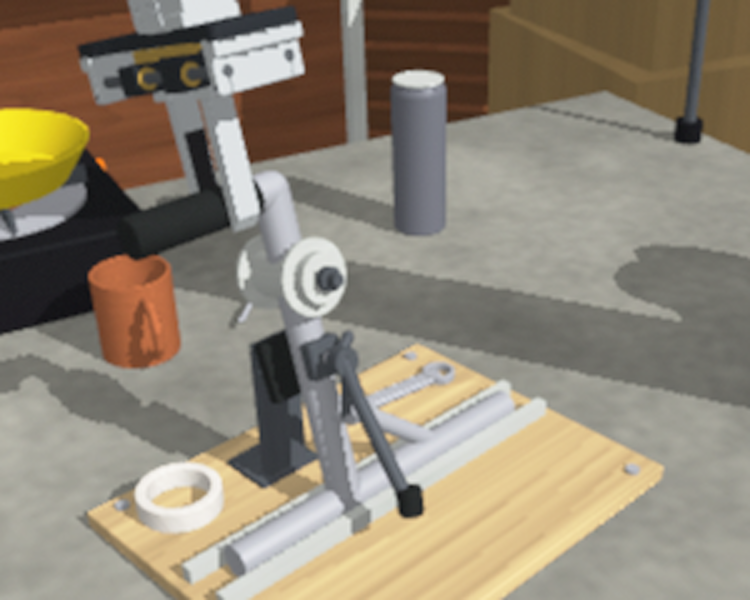

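Emit:
jog_arm(series=[{"x": -0.0055,"y": 0,"z": 0.0003,"rx": 0,"ry": 1.5,"rz": 0},{"x": -0.0055,"y": 0,"z": 0.0003,"rx": 0,"ry": 1.5,"rz": 0},{"x": -0.0055,"y": 0,"z": 0.0003,"rx": 0,"ry": 1.5,"rz": 0},{"x": -0.0055,"y": 0,"z": 0.0003,"rx": 0,"ry": 1.5,"rz": 0},{"x": -0.0055,"y": 0,"z": 0.0003,"rx": 0,"ry": 1.5,"rz": 0}])

```text
time: 13.53
tool_pos: [0.669, -0.0671, 0.237]
ee_rot: [-3.131, 0.114, -1.299]
wrist_force: [1.5, 0.9, -0.3]
width: 0.0302
```

```bash
python3 sw.py 1.5; python3 look2.py pics/d2.png 60 150 2.5
```

```text
tcp in dock [ 0.0817 -0.0227  0.208 ] radial 0.2092 ang 0.1085
tool tilt 0.1141
shift [-5.48e-03 -2.00e-05  1.00e-04] rot [-0.007  1.5   -0.015]
13.5333 [ 1.5  0.9 -0.3] [ 0.09 -0.01  0.02] 0.03023673015841915
13.5833 [ 0.6683 -0.0645  0.2376] [-3.131  0.114 -1.296] [ 0.5  1.4 -4.4] [-0.49 -0.06  0.07] 0.03078112955345249 [-0.24   0.4    0.875  0.111  1.912  1.091] [257.2026482 169.4105986] [268.00662051 273.5264965 ]
```

View pics/d2.png

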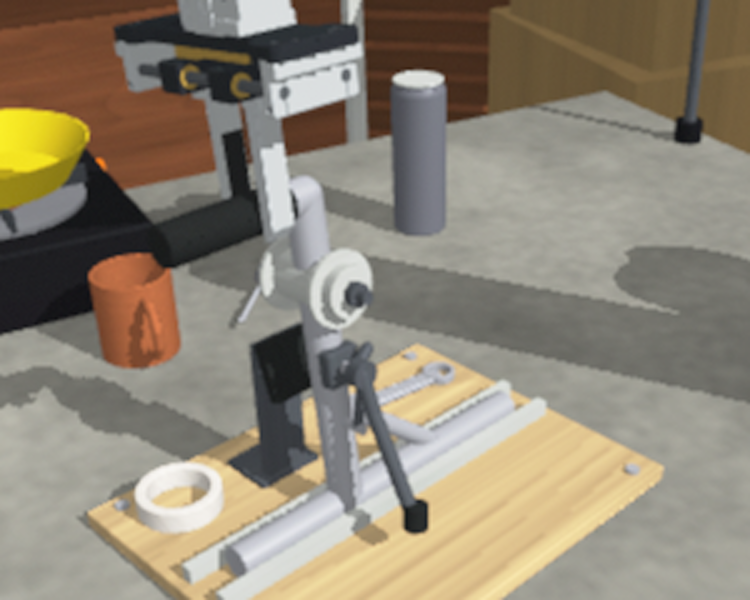

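Emit:
jog_arm(series=[{"x": -0.0055,"y": 0,"z": 0.0003,"rx": 0,"ry": 1.6,"rz": 0},{"x": -0.0055,"y": 0,"z": 0.0003,"rx": 0,"ry": 1.6,"rz": 0},{"x": -0.004,"y": 0,"z": 0.0002,"rx": 0,"ry": 1.2,"rz": 0},{"x": -0.003,"y": 0,"z": 0,"rx": 0,"ry": 0.9,"rz": 0},{"x": 0,"y": 0,"z": 0,"rx": 0,"ry": 0,"rz": 0}])

```text
time: 14.0
tool_pos: [0.6631, -0.0445, 0.2383]
ee_rot: [-3.13, 0.012, -1.293]
wrist_force: [1.9, -0.7, -1.1]
width: 0.0301
```

```bash
python3 sw.py 1.0; python3 look2.py pics/d3.png 60 150 2.5
```

```text
tcp in dock [0.082  0.0006 0.2093] radial 0.2093 ang -0.0029
tool tilt 0.0123
shift [-3.65e-03 -4.00e-05  9.00e-05] rot [-0.01   1.    -0.012]
14.0 [ 1.9 -0.7 -1.1] [-0.21 -0.06 -0.07] 0.030051858295879513
14.05 [ 0.6632 -0.045   0.2383] [-3.13   0.013 -1.294] [ 0.1  0.6 -0.9] [-0.05 -0.08 -0.  ] 0.030197546814598016 [-0.163  0.345  0.942  0.017  1.849  1.136] [264.42610907 172.77253662] [286.06527267 281.93134154]
```

View pics/d3.png

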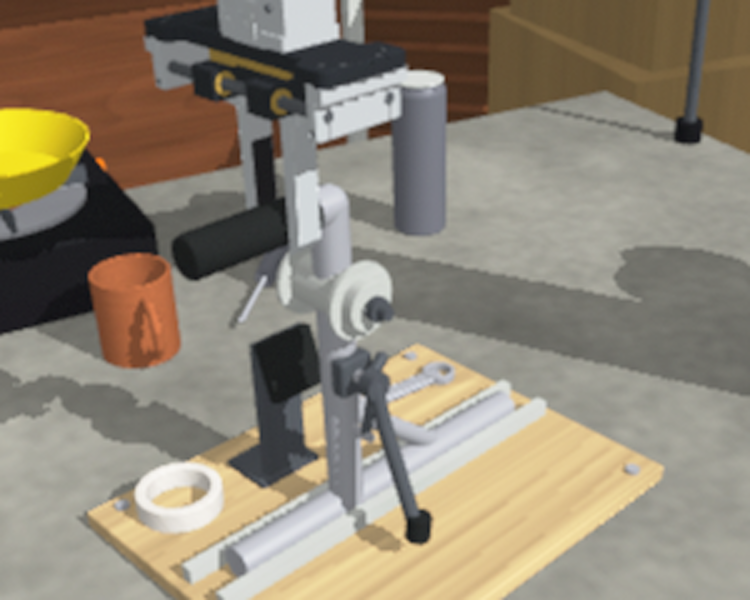

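The frame is upright, off the rest and held; the bystanders are in place. I check lean and seat height numerically.

```bash
cat > chk.py <<'E'
from h import *
from scipy.optimize import least_squares
S=pickle.load(open('pics/scene0.pkl','rb'));q=np.load('q.npy')
c=lambda a:np.array(a)/2.5+[150,60]
F=[(c((192,258)),(160,0,255)),(c((418,527)),(40,81,14)),(c((235,558)),(150,0,0)),(c((380,310)),(40,54,190))]
def res(v):
    f=frameT(*q[:3],v[0],v[1],v[2]); return np.ravel([proj(S,w(f,p))[0]-u for u,p in F])
s=least_squares(res,[0,0,.029],loss='soft_l1');print(s.x,res(s.x).reshape(-1,2).round(1))
f=lambda l:frameT(*q[:3],s.x[0],l,.029)
for l in(-.09,0,.09): print(l,((proj(S,w(f(l),[(160,0,255),(40,54,190)]))-[150,60])*2.5).round(0).tolist())
E
python3 chk.py
```

```text
[-0.00061511 -0.02051322  0.03136447] [[-1.3 -0.4]
 [-0.4 -0.3]
 [ 0.4  0.2]
 [ 3.8  0.5]]
-0.09 [[206.0, 271.0], [403.0, 326.0]]
0 [[184.0, 258.0], [386.0, 311.0]]
0.09 [[164.0, 248.0], [368.0, 298.0]]
```

Lean is about -0.02 rad and the tube axis height about 0.031 m, both well inside the limits. I let it settle briefly, then hand in.

Emit:
jog_arm(series=[{"x": 0,"y": 0,"z": 0,"rx": 0,"ry": 0,"rz": 0},{"x": 0,"y": 0,"z": 0,"rx": 0,"ry": 0,"rz": 0},{"x": 0,"y": 0,"z": 0,"rx": 0,"ry": 0,"rz": 0},{"x": 0,"y": 0,"z": 0,"rx": 0,"ry": 0,"rz": 0},{"x": 0,"y": 0,"z": 0,"rx": 0,"ry": 0,"rz": 0}])

```text
time: 14.47
tool_pos: [0.6637, -0.0466, 0.2383]
ee_rot: [-3.129, 0.014, -1.296]
wrist_force: [1.6, 1.5, -0.4]
width: 0.0303
```

```bash
python3 look2.py pics/d4.png 60 150 2.5; python3 sw.py 1; python3 - <<'E'
import cv2,numpy as np
a=cv2.imread('pics/d3.png').astype(int);b=cv2.imread('pics/d4.png').astype(int)
print((np.abs(a-b).max(2)>40).sum())
from bench import robot,ticket
print(robot.get_obs()['qvel'].round(3))
print(ticket.close_job())
E
```

```text
14.5167 [ 0.6637 -0.0466  0.2383] [-3.129  0.014 -1.296] [0.5 1.2 0. ] [0.29 0.09 0.01] 0.03029038995509079 [-0.166  0.346  0.94   0.019  1.85   1.136] [263.78656062 172.45490299] [284.46640154 281.13725749]
tcp in dock [ 0.082  -0.0015  0.2093] radial 0.2093 ang 0.0073
tool tilt 0.0145
shift [-3.65e-03 -3.00e-05  6.00e-05] rot [-0.008  1.    -0.012]
14.5167 [0.5 1.2 0. ] [0.29 0.09 0.01] 0.03029038995509079
3490
[ 0.002 -0.002  0.004 -0.004 -0.     0.002]
the job is handed in; nothing more can be done
None
```

The job is handed in with the frame upright, its stand down, and the gripper still holding it; no verdict came back. I pressed the kickstand past centre with the closed fingers while the frame leaned. Then I gripped the rubber tube at frame x ≈ 80 mm and swung the frame upright about its foot tube.

**Last checks, all within limits:**
- **Kickstand:** the foot sat exactly where a fully down stand should appear, while the frame still leaned at about 0.36 rad. In the last picture I viewed (14.05 s) it was still down.
- **Lean and seat height:** about -0.02 rad by a fit to that picture and +0.01 rad by the tool pose. Tube axis height is about 0.031 m.
- **Clear of the rest, bystanders untouched:** seen in the same picture.
- **Grip and stillness:** opening 30 mm on the 31 mm tube, wrist force under 2.5 N, joint speeds near zero. A comparison of the last two pictures showed 3,490 changed pixels; the tool moved about 2 mm while settling, and I did not look at the final picture.

**What disagreed:**
- **Fingertip position:** the cameras showed the fingertips about 25–31 mm short of the reported TCP along the tool. Pressing the stand confirmed it, and I shifted the targets to match.
- **Elbow limit:** at 9.1 s, in free space, the elbow touched its 0.27 rad limit and the wrist force read about 51 N. The readings were 0.27 (to two decimals) then and 0.283 after, so I cannot rule out that it briefly passed the limit. I backed off at once.
- **Grip point:** I gripped nearer the post than grip_mid, which is at x = 108 mm, to stay clear of that limit.

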